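# Hang the mug on the swing-arm hanger

### The arm

A 7-joint arm with a two-finger parallel gripper is mounted at the origin on a cart in front of the work surface, level with it; the furniture and walls round the work are solid. World frame = base frame: x ahead of the robot, y to its left, z up, the work surface at z = 0. Lengths are in m, angles in rad, forces in N, time in s.
With the tool pointing down it reaches from about 0.35 to 0.9 m from the base axis. Payload 8.1 kg.
Tool frame: the origin (TCP) lies between the finger pads; the fingertips stand robot.tcp_to_tips ahead of it and the grasp point (between the pads) lies 2 mm behind it (robot.tcp_to_tips is the distance from the TCP to the fingertips, in m); z points along the fingers, y is the direction in which the jaws open and shut (so a half turn about z gives the same grasp; the last joint's range is limited). The gripper opens to 92 mm and grips with 3 to 60 N. Pads are 19 mm wide; open, the fingers measure 130 mm over their backs; the gripper's body (75 mm by 190 mm) begins 47 mm behind the grasp point.
Start: joints at [1.044, 0.434, 0.025, 1.573, -0.012, 1.134, -0.075], TCP at [0.257, -0.57, 0.244] pointing down, gripper open.
Joint ranges: [-2.62, 2.62], [-0.44, 2.09], [-1.27, 1.32], [0.08, 2.57], [-1.32, 4.46], [0.12, 2], [-2.74, 2.74]. Speed limits (rad/s): [2.22, 2.22, 3.01, 3.01, 3.14, 3.14, 3.14].

### API

Orientations are given as a unit quaternion [w, x, y, z].
In Python, from rig import robot gives the robot as it stands.
- The arm moves only by the tool servo_tool, never from a script. Its argument "moves" is a list of rows, each an object with "travel": the shift along the world's x, y, z scaled (see below), a list of three; "delta_rot": the turn, a rotation vector about the world's x, y, z scaled (see below), a list of three; "claw": the gripper command: -1 is shut, 1 is fully open, values between are in proportion. In form: [{"travel": [tx, ty, tz], "delta_rot": [wx, wy, wz], "claw": claw}, ...]. A call has 1 to 20 rows; each row is the pose to reach, as a shift and turn from the pose commanded when the call began; what a row does not reach only later rows make up. The controller multiplies each number of a shift by 10 cm and each number of a turn by 30 degrees. A row lasts 1/12 s, in which the tool goes at most 41.7 mm and 7.16 degrees, less where a joint would pass 70% of its speed; a pose out of reach is approached as far as the arm can. A call with a number of a shift or a turn outside -1 to 1 is refused whole. A call with a gripper value outside its range is refused whole. The fingers move at their own pace and stop on an object; "newtons" is the grip in N (left out, the last holds). Time passes only in rows, so rows that repeat a pose let the fingers close. It gives the time, the measured TCP pose, the force and the opening at its end, in the units of the state.
- robot.get_state(): the state, without advancing time (a new reading comes with each control period).
- robot.grab_frame(name): name is "side" or "top"; returns a dict with "img" (384x512x3 uint8, blue, green, red), "intrinsics" (3x3 intrinsics, pixels), "rvec" (rotation vector, rad) and "tvec" (3), from world to camera coordinates, as OpenCV has them. Camera axes: x right, y down, z forward; pixel columns grow to the right and rows downward; lengths in m; the calibration is good to about 2 mm. A picture is of the moment at which its call begins. There is no depth.
- robot.job_done(): hands the job in, once; it reports no verdict.
The state is a dict: "time": time; "joint_positions": joint angles; "dq": joint speeds; "joint_torque": joint torques, N m; "position": TCP position; "orientation": TCP orientation; "force": force on the tool from outside, world axes, zero at the start; "wrist_torque": the same for the moment, N m; "width": opening from 0.0 (shut) to 1.0 (fully open).
Only numpy, scipy, OpenCV 4.12 (cv2) and the standard library are available. Lean on these libraries where they do the work, as an engineer would, in place of code of your own. Each camera call takes 0.05 s, during which the arm holds its last target.

### The job

The cold hob has to be cleared of the yellow mug. First push the red arm of the mug hanger, which is folded back over the hob, round until it stands fully out against its stop on the robot's side; then hang the yellow mug on that arm by its handle and leave it hanging there at rest, with the arm still out. Leave the other things on the hob where they stand.

Things in the scene. Friction and masses are not known exactly. Their poses are not given: they have to be found in the camera images.
- hanger_stand: Mug hanger, fixed to the worktop left of the hob: round wooden base 130 mm across and 16 mm thick, upright steel post 16 mm across. Origin: centre of the base's underside, on the post's axis, z up. The arm pivots about the post's axis; the top of the hanger over the post is 242 mm above the worktop. The stand's -x axis (roughly towards the robot) is the direction in which the arm points when it is fully out.
- hanger_arm (a joint): Angle of the hanger's arm about the post, rad: 0 = folded right back, 2.0 = fully out, where it meets its stop. It grows clockwise seen from above. Joint value v: seen from above the arm points 2.0 - v rad counter-clockwise from the stand's -x axis (so folded it points to the robot's right and somewhat to the back). It turns when pushed with about 1 N near its end and stays where it is left (friction 0.1 N m).
- hook_seat (a point): Middle of the hanging place on the arm's level flat red bar: 80 mm from the post's axis, 220 mm above the worktop. Its -x points outward along the arm, z up. Bar 16 mm wide, 6 mm thick, top 224 mm up; level to 125 mm from the post's axis, then turned up, ending at 149 mm in a black rubber lip 22 mm wide, top 243 mm up. Root collar 24 mm across. A mug let go there swings for 3 to 4 s.
- yellow_mug: Yellow enamel mug with a dark rim, open at the top: straight round body 62 mm across, 80 mm high, wall 3 mm, one handle. Origin: centre of its underside, on the body's axis; z to the mouth, +y towards the handle. The handle lies in the y-z plane and reaches to y = 77 mm; its bar is 8 mm thick; 105 to 210 g. Starts upright on the hob. Hung by its handle it tips well over, handle uppermost: that is right.
- handle_hole (a point): Centre of the opening of the yellow mug's handle, at y = 50, z = 40.5 mm in the mug's frame, axes as the mug's. The opening runs through along x; it is 38 mm wide (y 31 to 69) and 43 mm high (z 19 to 62).
- blue_mug: Bystander: blue banded mug, 80 mm across, 115 mm long with its handle, 101 mm high; loose. Origin: middle of its underside.
- jam_jar: Bystander: glass jar of red jam with a grey lid, 66 mm across, 108 mm high; loose. Origin: centre of its underside.
- salt_shaker: Bystander: clear salt shaker with grey top, 44 mm across, 90 mm high; loose. Origin: centre of its underside.
- kitchen_timer: Bystander: round white and red kitchen timer, 73 mm across, 62 mm high; loose. Origin: centre of its underside.
- pepper_mill: Bystander: dark wooden pepper mill, 58 mm across, 160 mm high; loose. Origin: centre of its underside.

How it is judged:
By the outcome, as a careful person would: the job done as asked, in the order asked, and still so for the second after the job is handed in, with the robot touching nothing.
It also fails if it takes over 72 s, if anything falls off the work surface, if the arm or the gripper's body presses on something with over 40 N, if the wrist force passes 120 N, or if a joint passes its speed limit or range.

## Working session

There is one attempt and no reset: what is moved stays moved. The work goes in short steps, Python scripts to look and compute and a tool call to move; the robot and the scene stay as the last step left them, time stands still between calls to the robot, and variables do not carry over. Pictures are saved under pics/ and viewed, and the job is handed in when it is done.

Besides the shell and the picture viewer there is one more tool, called after ">>>" as name([rows], argument=value, ...), one row to a line, values as JSON. servo_tool: Moves the arm, as the interface text tells. Its arguments: {"type":"object","properties":{"moves":{"type":"array"},"newtons":{"type":"number"}},"required":["moves"]}

```bash
ls; mkdir -p pics; cat > h.py <<'E'
import numpy as np, cv2
from rig import robot
def grab(n):
    f=robot.grab_frame(n); return f
def P(f): 
    R=cv2.Rodrigues(np.array(f['rvec'],float))[0]; return np.array(f['intrinsics'],float),R,np.array(f['tvec'],float).ravel()
def ray(f,u,v):
    K,R,t=P(f); d=R.T@np.linalg.inv(K)@np.array([u,v,1.]); return -R.T@t,d
def onz(f,u,v,z):
    c,d=ray(f,u,v); return c+d*(z-c[2])/d[2]
def proj(f,p):
    K,R,t=P(f); return cv2.projectPoints(np.array(p,float).reshape(-1,3),np.array(f['rvec'],float),t,K,None)[0].reshape(-1,2)
def tri(f,a,g,b):
    c1,d1=ray(f,*a);c2,d2=ray(g,*b); A=np.stack([d1,-d2],1); s=np.linalg.lstsq(A,c2-c1,rcond=None)[0]
    p,q=c1+d1*s[0],c2+d2*s[1]; return (p+q)/2,np.linalg.norm(p-q)
E
python3 - <<'E'
from h import *
import pickle
for n in('side','top'):
    f=grab(n); cv2.imwrite(f'pics/{n}0.png',f['img']); pickle.dump(f,open(f'{n}0.pkl','wb')); K,R,t=P(f); print(n,-R.T@t,R[2],K[0,0])
s=robot.get_state(); print(s, robot.tcp_to_tips)
E
```

```text
pics
side [0.32902926 0.80057354 0.86159881] [ 0.20909847 -0.75033963 -0.62711104] 376.9643105074744
top [ 0.37842785 -0.08548498  1.07883388] [ 0.21123295  0.00794394 -0.97740347] 347.1249664841061
{'time': 0.1, 'joint_positions': array([ 1.04441109,  0.43513785,  0.02498316,  1.57402271, -0.01160056,
        1.13399192, -0.07508189]), 'dq': array([ 4.41859039e-05, -2.02733100e-03,  2.60612576e-03, -2.31672678e-03,
       -1.31579902e-03,  1.37972981e-03,  5.12264037e-05]), 'joint_torque': array([ 2.63620961e-03, -6.69132757e+01,  9.87947993e-01, -3.15145290e+01,
       -6.05619955e-02,  3.73419200e-02, -6.31855050e-05]), 'position': array([ 0.25677522, -0.56933276,  0.24302672]), 'orientation': array([-6.74674824e-04,  9.77640734e-01,  2.10280989e-01, -2.12652766e-04]), 'force': array([-0.3489024 ,  0.10456871,  0.07044279]), 'wrist_torque': array([ 0.00748222, -0.05407262, -0.00065815]), 'width': 1.0013044701675167} 0.017
```

View pics/side0.png

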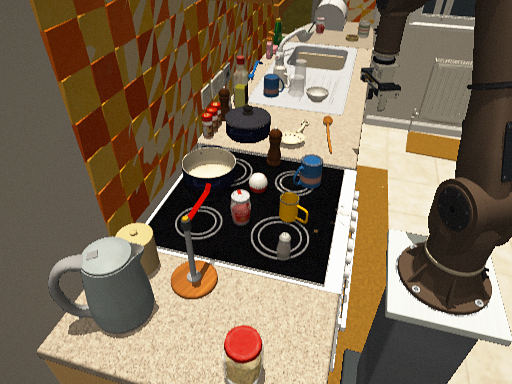

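View pics/top0.png

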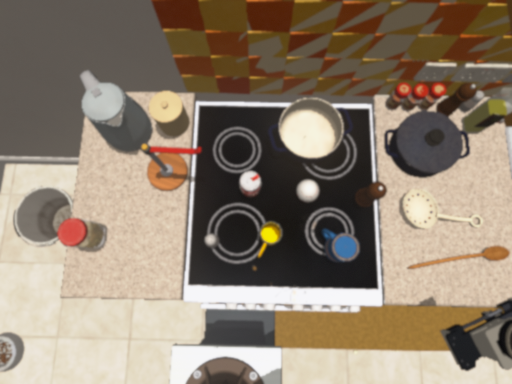

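```bash
python3 - <<'E'
import cv2
a=cv2.imread('pics/top0.png');b=cv2.imread('pics/side0.png')
cv2.imwrite('pics/t1.png',cv2.resize(a[130:280,130:290],None,fx=5,fy=4*5/4*0.8,interpolation=cv2.INTER_CUBIC)) if 0 else cv2.imwrite('pics/t1.png',cv2.resize(a[130:280,130:330],(800,600),interpolation=cv2.INTER_CUBIC))
cv2.imwrite('pics/s1.png',cv2.resize(b[150:300,150:350],(800,600),interpolation=cv2.INTER_CUBIC))
E
```

```text
(no output)
```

View pics/t1.png

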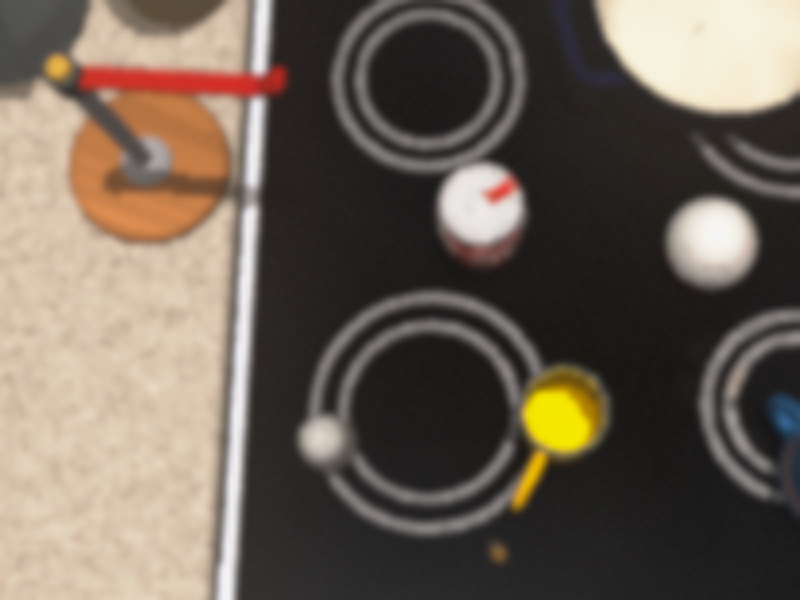

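View pics/s1.png

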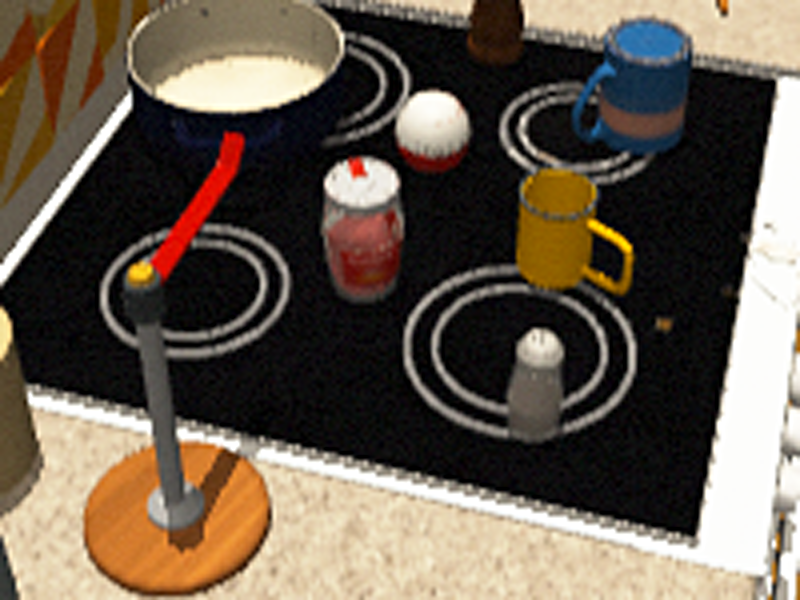

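```bash
python3 - <<'E'
from h import *
import pickle
t=pickle.load(open('top0.pkl','rb'));s=pickle.load(open('side0.pkl','rb'))
def m(f,lo,hi,box):
    hsv=cv2.cvtColor(f['img'],cv2.COLOR_BGR2HSV); k=cv2.inRange(hsv,lo,hi); q=np.zeros_like(k); x0,y0,x1,y1=box; q[y0:y1,x0:x1]=k[y0:y1,x0:x1]; return q
# base ellipses
for f,box in((t,(140,145,195,195)),(s,(168,255,222,305))):
    k=m(f,(5,120,60),(18,255,255),box); c=max(cv2.findContours(k,0,1)[0],key=cv2.contourArea); e=cv2.fitEllipse(cv2.convexHull(c)); print('base',e,onz(f,*e[0],.016))
tt=lambda x,y:(130+x/4-.375,130+y/4-.375); ss=lambda x,y:(150+x/4-.375,150+y/4-.375)
print('cap',onz(t,*tt(58,67),.242),onz(s,*ss(141,270),.242))
print('redend',tri(t,tt(280,78),s,ss(233,143)))
# arm red
for f,box in((t,(140,135,210,165)),(s,(180,175,220,225))):
    k=m(f,(0,150,90),(4,255,255),box)|m(f,(174,150,90),(180,255,255),box)
    ys,xs=np.nonzero(k); l=cv2.fitLine(np.stack([xs,ys],1).astype(np.float32),2,0,.01,.01).ravel(); print('arm',len(xs),l, xs.min(),xs.max(),ys.min(),ys.max())
    a=l[2:]-15*l[:2];b=l[2:]+10*l[:2]
    A,B=onz(f,*a,.224),onz(f,*b,.224); print(A,B,np.degrees(np.arctan2(*(B-A)[1::-1])))
# mug
for f,box in((t,(250,215,290,265)),(s,(275,185,315,230))):
    k=m(f,(18,120,60),(34,255,255),box); ys,xs=np.nonzero(k); print('mug',xs.min(),xs.max(),ys.min(),ys.max())
print('mug rim top',onz(t,*tt(565,411),.08),onz(s,*ss(558,194),.08))
print('handle out',onz(t,*tt(518,508),.05), onz(s,*ss(633,270),.045))
print('base mug side', onz(s,*ss(553,275),0))
for nm,a,z in(('jar',(482,207),.105),('salt',(323,440),.085),('timer',(710,240),.05)): print(nm,onz(t,*tt(*a),z))
E
```

```text
base ((167.33636474609375, 169.9456329345703), (37.832698822021484, 41.536293029785156), 41.3065299987793) [0.67237931 0.20850034 0.016     ]
base ((193.7118377685547, 279.26251220703125), (38.315975189208984, 47.14464569091797), 76.34971618652344) [0.66842357 0.21872842 0.016     ]
cap [0.67057611 0.20981964 0.242     ] [0.67081741 0.21088674 0.242     ]
redend (array([0.66903353, 0.06994399, 0.23271419]), np.float64(0.0010059543412494895))
arm 242 [9.9965334e-01 2.6329804e-02 1.7554546e+02 1.4987604e+02] 150 201 146 153
[0.66934786 0.17281831 0.224     ] [0.66899474 0.10794625 0.224     ] -90.3118791605558
arm 225 [  0.52014625  -0.8540772  199.55556    200.84445   ] 188 210 183 219
[0.66957815 0.17735242 0.224     ] [0.67011014 0.09010224 0.224     ] -89.65065175205791
mug 257 280 222 257
mug 279 308 192 223
mug rim top [ 0.47572148 -0.12104629  0.08      ] [ 0.47635445 -0.11914772  0.08      ]
handle out [ 0.40734318 -0.08890964  0.05      ] [ 0.40647529 -0.08574387  0.045     ]
base mug side [ 0.47363   -0.1098647  0.       ]
jar [ 0.61891931 -0.05809254  0.105     ]
salt [0.4507045  0.05091564 0.085     ]
timer [ 0.61061479 -0.23020198  0.05      ]
```

>>> servo_tool([
  {"travel":[0.3,0.3,1],"delta_rot":[0,0,0.5],"claw":-1},
  {"travel":[0.3,0.3,1],"delta_rot":[0,0,0.5],"claw":-1},
  {"travel":[0.6,1,1],"delta_rot":[0,0,0.5],"claw":-1},
  {"travel":[0.6,1,1],"delta_rot":[0,0,0.5],"claw":-1},
  {"travel":[0.6,1,1],"delta_rot":[0,0,0.5],"claw":-1},
], newtons=20)

```text
time: 0.52
position: [0.3221, -0.464, 0.3463]
orientation: [0.001, 0.94, 0.34, 0.002]
force: [1.8, -0.4, 0.2]
width: 0.689
```

>>> servo_tool([
  {"travel":[0.6,1,0],"delta_rot":[0,0,0.5],"claw":-1},
  {"travel":[0.6,1,0],"delta_rot":[0,0,0.5],"claw":-1},
  {"travel":[0.6,1,0],"delta_rot":[0,0,0.5],"claw":-1},
  {"travel":[0.6,1,0],"delta_rot":[0,0,0.5],"claw":-1},
])

```text
time: 0.85
position: [0.3814, -0.3627, 0.3438]
orientation: [-0.001, 0.887, 0.461, 0.002]
force: [0.6, 0.8, 0.5]
width: 0.396
```

>>> servo_tool([
  {"travel":[0.6,1,0],"delta_rot":[0,0,0.5],"claw":-1},
  {"travel":[0.6,1,0],"delta_rot":[0,0,0.5],"claw":-1},
  {"travel":[0.6,1,0],"delta_rot":[0,0,0.5],"claw":-1},
  {"travel":[0.6,1,0],"delta_rot":[0,0,0.5],"claw":-1},
])

```text
time: 1.18
position: [0.4406, -0.2627, 0.3437]
orientation: [-0.001, 0.82, 0.573, 0.002]
force: [0.3, 0.5, 0.9]
width: 0.107
```

>>> servo_tool([
  {"travel":[0.6,1,0],"delta_rot":[0,0,0.5],"claw":-1},
  {"travel":[0.6,1,0],"delta_rot":[0,0,0.5],"claw":-1},
  {"travel":[0.6,1,0],"delta_rot":[0,0,0.5],"claw":-1},
  {"travel":[0.6,1,0],"delta_rot":[0,0,0.5],"claw":-1},
])

```text
time: 1.52
position: [0.4998, -0.1627, 0.3436]
orientation: [-0.001, 0.738, 0.674, 0.002]
force: [0.5, 1.5, -0.0]
width: 0.005
```

>>> servo_tool([
  {"travel":[1,1,0],"delta_rot":[0,0,0],"claw":-1},
  {"travel":[1,1,0],"delta_rot":[0,0,0],"claw":-1},
  {"travel":[1,1,0],"delta_rot":[0,0,0],"claw":-1},
  {"travel":[1,1,0],"delta_rot":[0,0,0],"claw":-1},
  {"travel":[1,1,0],"delta_rot":[0,0,0],"claw":-1},
])

```text
time: 1.93
position: [0.599, -0.0656, 0.3425]
orientation: [-0.001, 0.74, 0.673, 0.001]
force: [-1.2, 1.1, -0.1]
width: 0.007
```

>>> servo_tool([
  {"travel":[1,1,0],"delta_rot":[0,0,0],"claw":-1},
  {"travel":[1,1,0],"delta_rot":[0,0,0],"claw":-1},
  {"travel":[1,1,0],"delta_rot":[0,0,0],"claw":-1},
  {"travel":[1,1,0],"delta_rot":[0,0,0],"claw":-1},
  {"travel":[1,1,0],"delta_rot":[0,0,0],"claw":-1},
])

```text
time: 2.35
position: [0.6982, 0.0337, 0.3416]
orientation: [-0.002, 0.74, 0.672, -0.0]
force: [-1.2, -0.1, 0.4]
width: 0.0
```

>>> servo_tool([
  {"travel":[0.2,0.7,0],"delta_rot":[0,0,0],"claw":-1},
  {"travel":[0.2,0.7,0],"delta_rot":[0,0,0],"claw":-1},
  {"travel":[0.2,0.7,0],"delta_rot":[0,0,0],"claw":-1},
  {"travel":[0.2,0.7,0],"delta_rot":[0,0,0],"claw":-1},
])

```text
time: 2.68
position: [0.7166, 0.1011, 0.3429]
orientation: [-0.0, 0.741, 0.672, -0.001]
force: [0.7, -1.2, 1.0]
width: 0.008
```

```bash
python3 - <<'E'
from h import *
a=grab('top')['img'];b=grab('side')['img']
cv2.imwrite('pics/m2.png',np.hstack([cv2.resize(a[100:300,130:330],(400,400)),cv2.resize(b[120:320,150:350],(400,400))]))
print(robot.get_state()['joint_positions'])
E
```

```text
[ 0.0039956   0.59630748 -0.41535532  1.09394059  0.23085905  1.49496378
 -0.46593594]
```

View pics/m2.png

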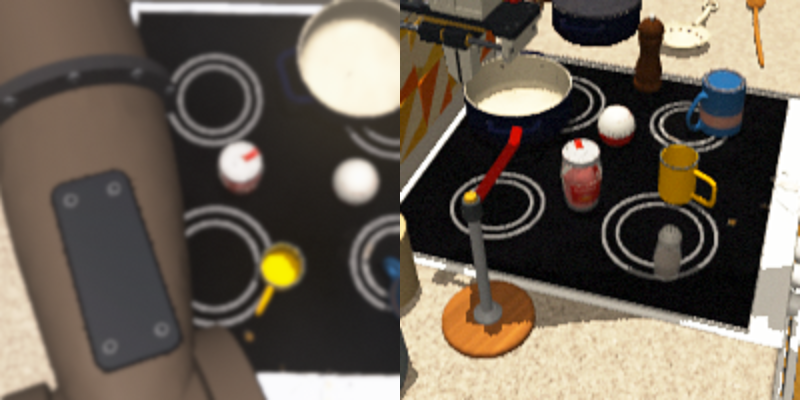

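>>> servo_tool([
  {"travel":[0,0,-0.4],"delta_rot":[0,0,0],"claw":-1},
  {"travel":[0,0,-0.8],"delta_rot":[0,0,0],"claw":-1},
  {"travel":[0,0,-1],"delta_rot":[0,0,0],"claw":-1},
  {"travel":[0,0,-1],"delta_rot":[0,0,0],"claw":-1},
])

```text
time: 3.12
position: [0.7144, 0.0961, 0.238]
orientation: [-0.001, 0.743, 0.67, -0.004]
force: [0.4, -0.7, -1.4]
width: 0.005
```

>>> servo_tool([
  {"travel":[0,0,-0.24],"delta_rot":[0,0,0],"claw":-1},
  {"travel":[0,0,-0.24],"delta_rot":[0,0,0],"claw":-1},
])

```text
time: 3.28
position: [0.7162, 0.0977, 0.2178]
orientation: [-0.0, 0.742, 0.67, -0.002]
force: [-1.9, -1.0, -1.1]
width: 0.008
```

```bash
python3 - <<'E'
from h import *
b=grab('side')['img']
cv2.imwrite('pics/m3.png',cv2.resize(b[100:250,140:340],(800,600)))
print(robot.get_state()['position'])
E
```

```text
[0.71657273 0.09819914 0.2195833 ]
```

View pics/m3.png

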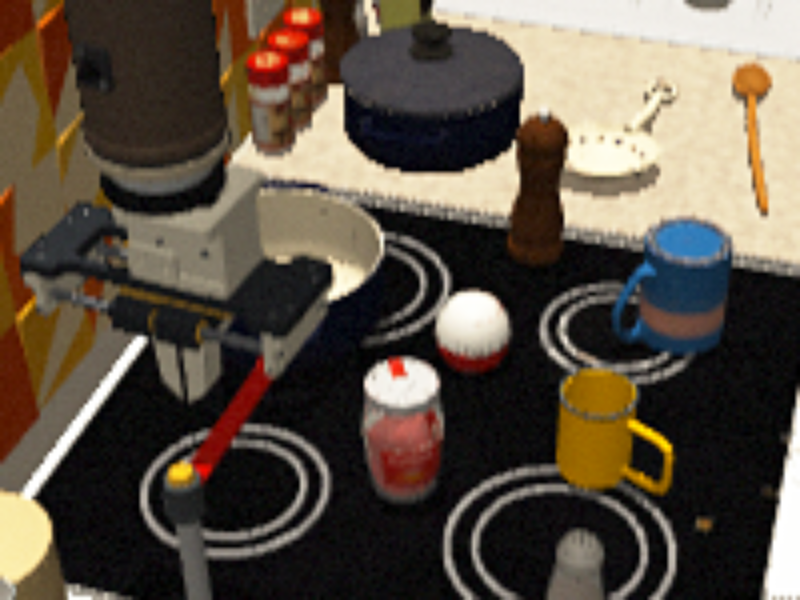

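```bash
python3 - <<'E'
import numpy as np
C=np.array([.6707,.2105]);p0=np.array([.7166,.0985])
for a in range(-90,-216,-10):
    t=np.radians(a);u=np.array([np.cos(t),np.sin(t)]);w=np.array([-u[1],u[0]])
    p=C+.105*u+.025*w; print(a,p.round(3),((p-p0)*10).round(2))
E
```

```text
-90 [0.696 0.106] [-0.21  0.07]
-100 [0.677 0.103] [-0.4   0.04]
-110 [0.658 0.103] [-0.58  0.05]
-120 [0.64  0.107] [-0.77  0.09]
-130 [0.622 0.114] [-0.94  0.15]
-140 [0.606 0.124] [-1.1   0.25]
-150 [0.592 0.136] [-1.24  0.38]
-160 [0.581 0.151] [-1.36  0.53]
-170 [0.572 0.168] [-1.45  0.69]
-180 [0.566 0.186] [-1.51  0.87]
-190 [0.563 0.204] [-1.54  1.06]
-200 [0.563 0.223] [-1.53  1.24]
-210 [0.567 0.241] [-1.49  1.43]
```

>>> servo_tool([
  {"travel":[-0.21,0.07,0],"delta_rot":[0,0,0],"claw":-1},
  {"travel":[-0.3,0.05,0],"delta_rot":[0,0,0],"claw":-1},
  {"travel":[-0.4,0.04,0],"delta_rot":[0,0,0],"claw":-1},
  {"travel":[-0.49,0.04,0],"delta_rot":[0,0,0],"claw":-1},
  {"travel":[-0.58,0.05,0],"delta_rot":[0,0,0],"claw":-1},
  {"travel":[-0.67,0.07,0],"delta_rot":[0,0,0],"claw":-1},
  {"travel":[-0.77,0.09,0],"delta_rot":[0,0,0],"claw":-1},
  {"travel":[-0.86,0.12,0],"delta_rot":[0,0,0],"claw":-1},
  {"travel":[-0.94,0.15,0],"delta_rot":[0,0,0],"claw":-1},
])

```text
time: 4.08
position: [0.6226, 0.1154, 0.2206]
orientation: [0.0, 0.742, 0.671, 0.0]
force: [1.2, 0.4, 0.4]
width: 0.005
```

```bash
python3 - <<'E'
from h import *
b=grab('side')['img']
cv2.imwrite('pics/m4.png',cv2.resize(b[100:250,140:340],(800,600)))
print(robot.get_state()['position'],robot.get_state()['force'])
E
```

```text
[0.62100313 0.11657258 0.22054362] [-1.14894735  0.18678829  0.28864394]
```

View pics/m4.png

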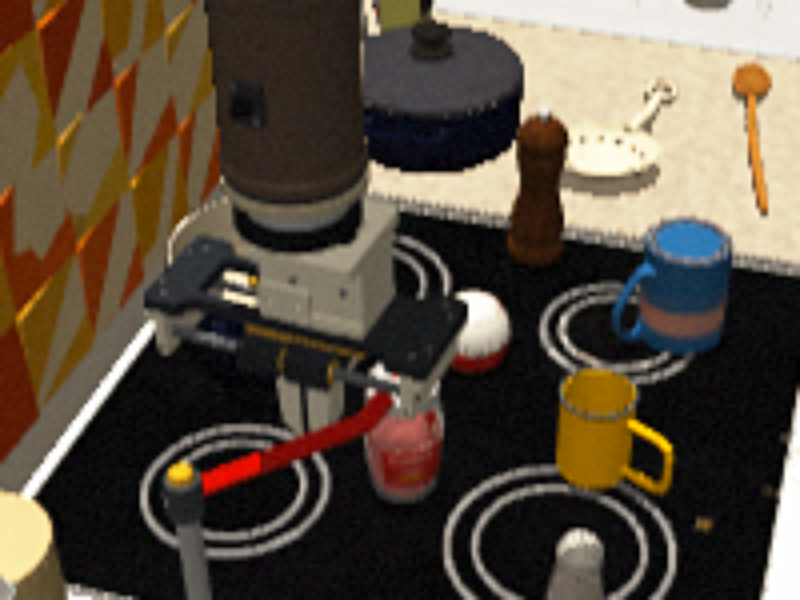

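>>> servo_tool([
  {"travel":[-0.08,0.05,0],"delta_rot":[0,0,0],"claw":-1},
  {"travel":[-0.16,0.1,0],"delta_rot":[0,0,0],"claw":-1},
  {"travel":[-0.23,0.16,0],"delta_rot":[0,0,0],"claw":-1},
  {"travel":[-0.3,0.23,0],"delta_rot":[0,0,0],"claw":-1},
  {"travel":[-0.36,0.3,0],"delta_rot":[0,0,0],"claw":-1},
  {"travel":[-0.42,0.38,0],"delta_rot":[0,0,0],"claw":-1},
  {"travel":[-0.47,0.46,0],"delta_rot":[0,0,0],"claw":-1},
  {"travel":[-0.51,0.54,0],"delta_rot":[0,0,0],"claw":-1},
  {"travel":[-0.54,0.63,0],"delta_rot":[0,0,0],"claw":-1},
  {"travel":[-0.57,0.72,0],"delta_rot":[0,0,0],"claw":-1},
  {"travel":[-0.59,0.82,0],"delta_rot":[0,0,0],"claw":-1},
  {"travel":[-0.6,0.9,0],"delta_rot":[0,0,0],"claw":-1},
])

```text
time: 5.13
position: [0.5626, 0.2066, 0.2197]
orientation: [-0.0, 0.741, 0.671, 0.0]
force: [0.5, -1.1, -0.7]
width: 0.004
```

```bash
python3 - <<'E'
from h import *
b=grab('side')['img'];a=grab('top')['img']
cv2.imwrite('pics/m5.png',np.hstack([cv2.resize(a[100:300,130:330],(400,400)),cv2.resize(b[120:320,150:350],(400,400))]))
print(robot.get_state()['position'],robot.get_state()['force'])
E
```

```text
[0.56237761 0.20755705 0.2196821 ] [-0.58934712  0.36403312  0.46331588]
```

View pics/m5.png

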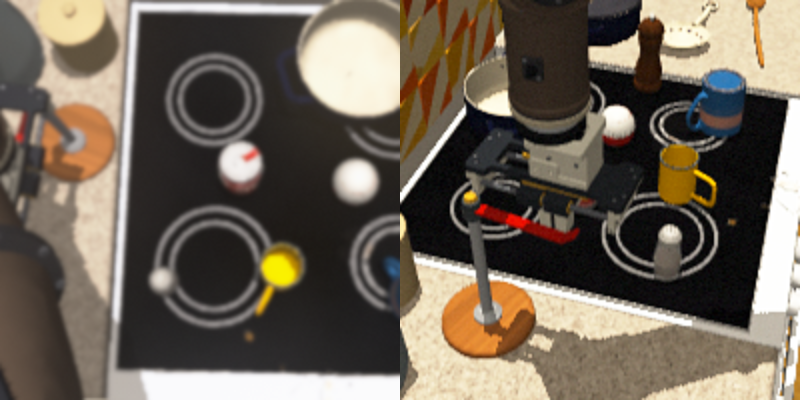

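>>> servo_tool([
  {"travel":[0.02,0.07,0],"delta_rot":[0,0,0],"claw":-1},
  {"travel":[0.03,0.12,0],"delta_rot":[0,0,0],"claw":-1},
  {"travel":[0.04,0.17,0],"delta_rot":[0,0,0],"claw":-1},
  {"travel":[0.05,0.2,0],"delta_rot":[0,0,0],"claw":-1},
])

```text
time: 5.57
position: [0.5675, 0.2236, 0.2192]
orientation: [0.001, 0.742, 0.671, -0.002]
force: [-8.6, -13.5, 6.3]
width: 0.004
```

>>> servo_tool([
  {"travel":[0.02,0.05,0],"delta_rot":[0,0,0],"claw":-1},
  {"travel":[0.03,0.08,0],"delta_rot":[0,0,0],"claw":-1},
])

```text
time: 5.73
position: [0.568, 0.2247, 0.2188]
orientation: [0.002, 0.743, 0.669, -0.008]
force: [-24.7, -35.6, 25.1]
width: 0.007
```

```bash
cat > arm.py <<'E'
from h import *
f=grab('side'); b=f['img']
hsv=cv2.cvtColor(b,cv2.COLOR_BGR2HSV); k=cv2.inRange(hsv,(0,150,90),(4,255,255))|cv2.inRange(hsv,(174,150,90),(180,255,255))
q=np.zeros_like(k); q[195:290,150:260]=k[195:290,150:260]
c=max(cv2.findContours(q,0,1)[0],key=cv2.contourArea); m=np.zeros_like(k); cv2.drawContours(m,[c],-1,255,-1)
ys,xs=np.nonzero(m&k); i=xs<xs.min()+0.65*(xs.max()-xs.min())
l=cv2.fitLine(np.stack([xs[i],ys[i]],1).astype(np.float32),2,0,.01,.01).ravel()
A,B=onz(f,*l[2:],.222),onz(f,*(l[2:]+10*l[:2]),.222); print('arm dir deg',np.degrees(np.arctan2(*(B-A)[1::-1])), xs.min(),xs.max())
n=np.array([.6707,.2105]);M=onz(f,*l[2:],.222)[:2]-n;print('by mid',np.degrees(np.arctan2(M[1],M[0])),np.linalg.norm(M))
s=robot.get_state();print(s['position'],s['force'])
import sys
cv2.imwrite(sys.argv[1],cv2.resize(b[150:300,150:350],(800,600),interpolation=cv2.INTER_CUBIC))
E
python3 arm.py pics/m6.png
```

```text
arm dir deg 159.71430163247302 187 233
by mid 160.22276909690908 0.052836594079956264
[0.5679629  0.22453043 0.21886885] [-20.85575792 -29.65373393  22.79970399]
```

View pics/m6.png

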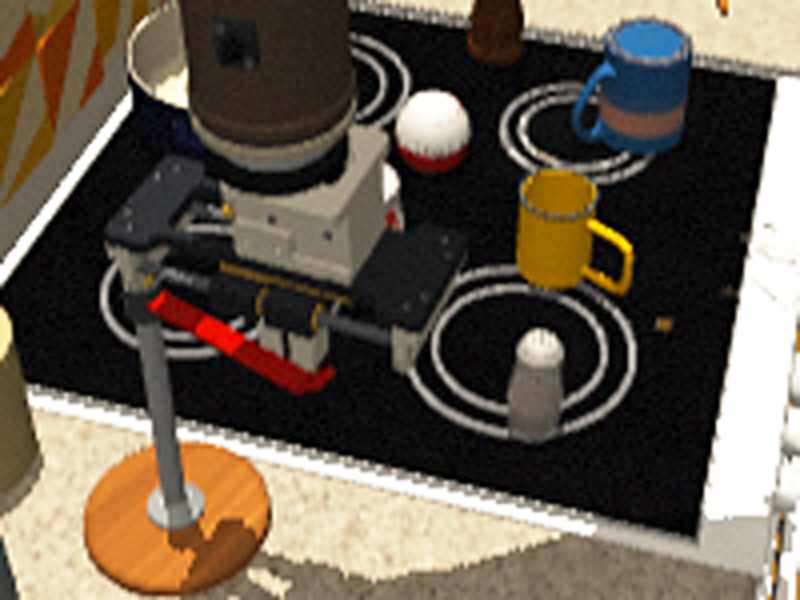

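>>> servo_tool([
  {"travel":[-0.1,-0.3,0],"delta_rot":[0,0,0],"claw":-1},
  {"travel":[-0.15,-0.5,0],"delta_rot":[0,0,0],"claw":-1},
  {"travel":[-0.15,-0.6,0],"delta_rot":[0,0,0],"claw":-1},
  {"travel":[-0.15,-0.6,0],"delta_rot":[0,0,0],"claw":-1},
])

```text
time: 6.12
position: [0.5568, 0.1707, 0.2199]
orientation: [0.001, 0.743, 0.67, -0.0]
force: [1.0, -0.4, 0.5]
width: 0.004
```

```bash
python3 arm.py pics/m7.png
```

```text
arm dir deg 160.3609348157169 187 233
by mid 160.93444316764968 0.05301359727264596
[0.5567352  0.17274428 0.22001072] [ 0.01438204  1.06327565 -0.00473272]
```

View pics/m7.png

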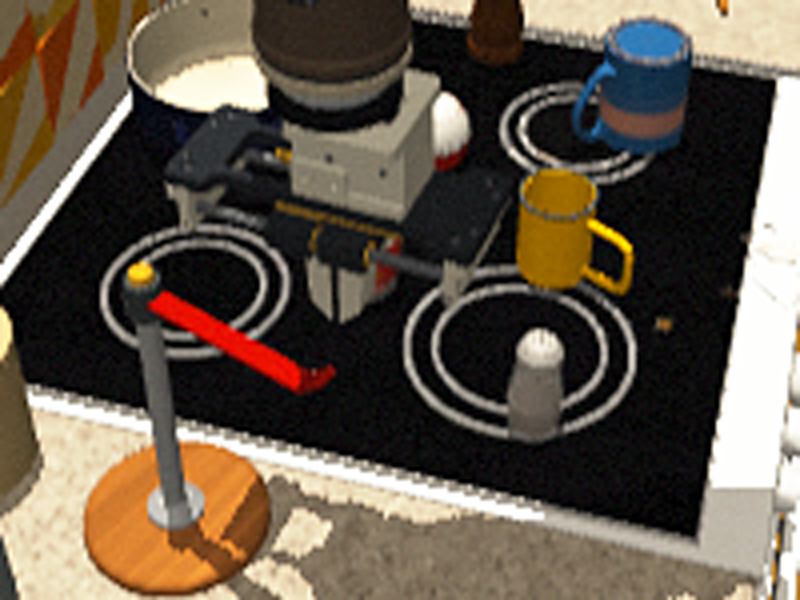

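>>> servo_tool([
  {"travel":[0,-0.4,0],"delta_rot":[0,0,0.25],"claw":-1},
  {"travel":[0,-0.8,0],"delta_rot":[0,0,0.5],"claw":-1},
  {"travel":[0,-0.8,0],"delta_rot":[0,0,0.75],"claw":-1},
  {"travel":[0,-0.8,0],"delta_rot":[0,0,0.83],"claw":-1},
  {"travel":[0,-0.8,0],"delta_rot":[0,0,0.83],"claw":-1},
])

```text
time: 6.58
position: [0.5567, 0.0943, 0.2198]
orientation: [-0.0, 0.578, 0.816, 0.001]
force: [-0.4, 0.3, -0.1]
width: 0.005
```

>>> servo_tool([
  {"travel":[0,0,0],"delta_rot":[0,0,0.83],"claw":-1},
  {"travel":[0,0,0],"delta_rot":[0,0,0.83],"claw":-1},
  {"travel":[0,0,0],"delta_rot":[0,0,0.83],"claw":-1},
  {"travel":[0,0,0],"delta_rot":[0,0,0.83],"claw":-1},
])

```text
time: 6.92
position: [0.5564, 0.0954, 0.2199]
orientation: [-0.0, 0.387, 0.922, 0.001]
force: [0.7, 0.4, -0.7]
width: 0.005
```

>>> servo_tool([
  {"travel":[0,0,0],"delta_rot":[0,0,0.83],"claw":-1},
  {"travel":[0,0,0],"delta_rot":[0,0,0.83],"claw":-1},
  {"travel":[0,0,0],"delta_rot":[0,0,0.83],"claw":-1},
  {"travel":[0,0,0],"delta_rot":[0,0,0.83],"claw":-1},
  {"travel":[0,0,0],"delta_rot":[0,0,0.83],"claw":-1},
])

```text
time: 7.33
position: [0.5563, 0.0952, 0.2198]
orientation: [-0.0, 0.181, 0.983, 0.001]
force: [0.1, -0.7, -0.4]
width: 0.0
```

```bash
python3 arm.py pics/m8.png; python3 - <<'E'
from h import *
f=grab('top');cv2.imwrite('pics/t8.png',cv2.resize(f['img'][110:260,100:300],(800,600),interpolation=cv2.INTER_CUBIC))
E
```

```text
arm dir deg 160.16300787792068 187 233
by mid 160.8367809864182 0.05307820181734687
[0.55627547 0.09503914 0.21979493] [-0.82362811 -0.73532574  0.35383966]
```

View pics/m8.png

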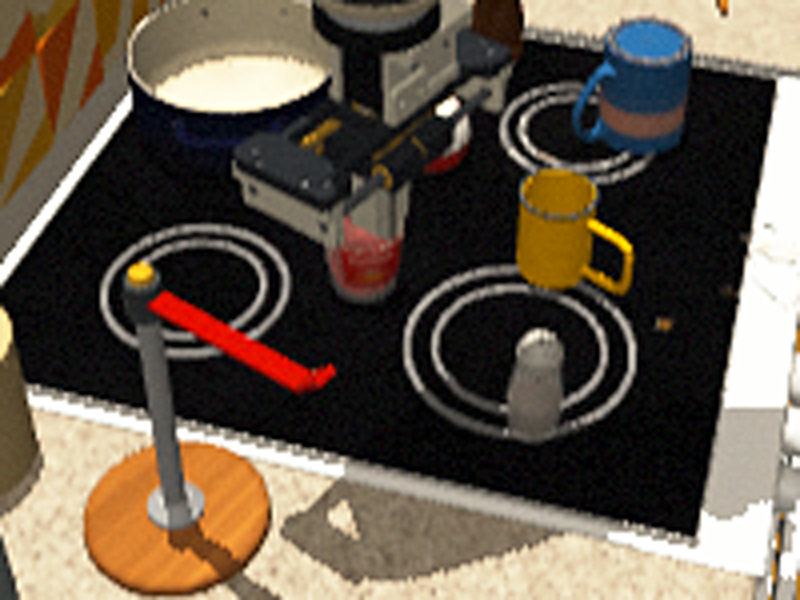

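View pics/t8.png

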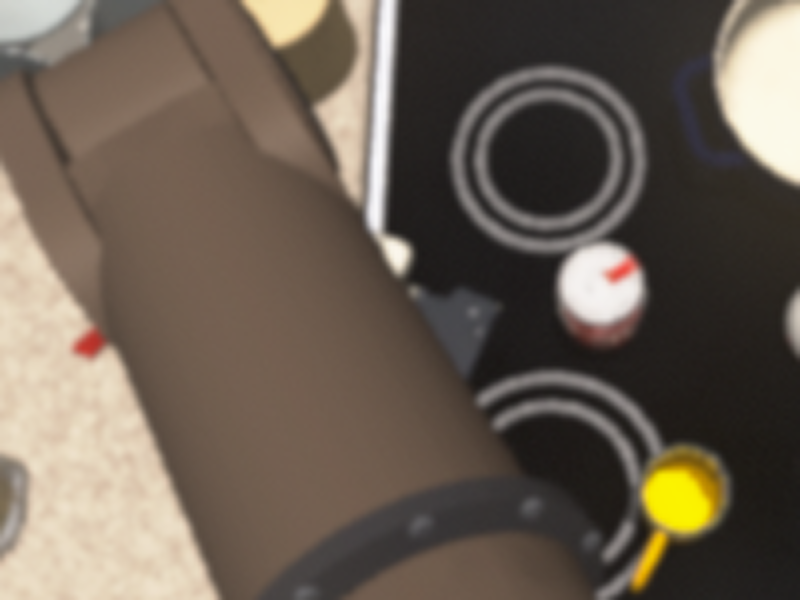

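>>> servo_tool([
  {"travel":[0,0.35,0],"delta_rot":[0,0,0],"claw":-1},
  {"travel":[0,0.7,0],"delta_rot":[0,0,0],"claw":-1},
  {"travel":[0,1,0],"delta_rot":[0,0,0],"claw":-1},
  {"travel":[0,1,0],"delta_rot":[0,0,0],"claw":-1},
])

```text
time: 7.77
position: [0.5543, 0.2018, 0.2206]
orientation: [-0.0, 0.18, 0.984, 0.003]
force: [-0.9, 0.5, 0.6]
width: 0.007
```

>>> servo_tool([
  {"travel":[0.03,0.07,0],"delta_rot":[0,0,0],"claw":-1},
  {"travel":[0.05,0.15,0],"delta_rot":[0,0,0],"claw":-1},
  {"travel":[0.05,0.15,0],"delta_rot":[0,0,0],"claw":-1},
])

```text
time: 8.02
position: [0.5615, 0.2095, 0.2198]
orientation: [0.0, 0.183, 0.983, 0.0]
force: [0.4, 0.5, -0.4]
width: 0.001
```

>>> servo_tool([
  {"travel":[0.02,0.05,0],"delta_rot":[0,0,0],"claw":-1},
  {"travel":[0.02,0.05,0],"delta_rot":[0,0,0],"claw":-1},
])

```text
time: 8.18
position: [0.5634, 0.2134, 0.2197]
orientation: [0.0, 0.183, 0.983, 0.0]
force: [-0.2, 0.3, -0.1]
width: 0.003
```

>>> servo_tool([
  {"travel":[0.02,0.05,0],"delta_rot":[0,0,0],"claw":-1},
  {"travel":[0.02,0.05,0],"delta_rot":[0,0,0],"claw":-1},
])

```text
time: 8.35
position: [0.5653, 0.2186, 0.2198]
orientation: [0.0, 0.183, 0.983, 0.0]
force: [0.4, 0.9, -0.5]
width: 0.003
```

```bash
python3 arm.py pics/m9.png; python3 - <<'E'
from h import *
import pickle
t=pickle.load(open('top0.pkl','rb'));s=pickle.load(open('side0.pkl','rb'))
print(tri(t,(121.6,195),s,(150+330/4-.4,150+372/4-.4)))
E
```

```text
arm dir deg 158.9191006794992 213 233
by mid 160.05822218519353 0.106970309972987
[0.56515687 0.21839605 0.2197447 ] [-0.18521964 -0.10633087  0.29985572]
(array([0.54046738, 0.25440615, 0.23878056]), np.float64(0.007059299221178209))
```

View pics/m9.png

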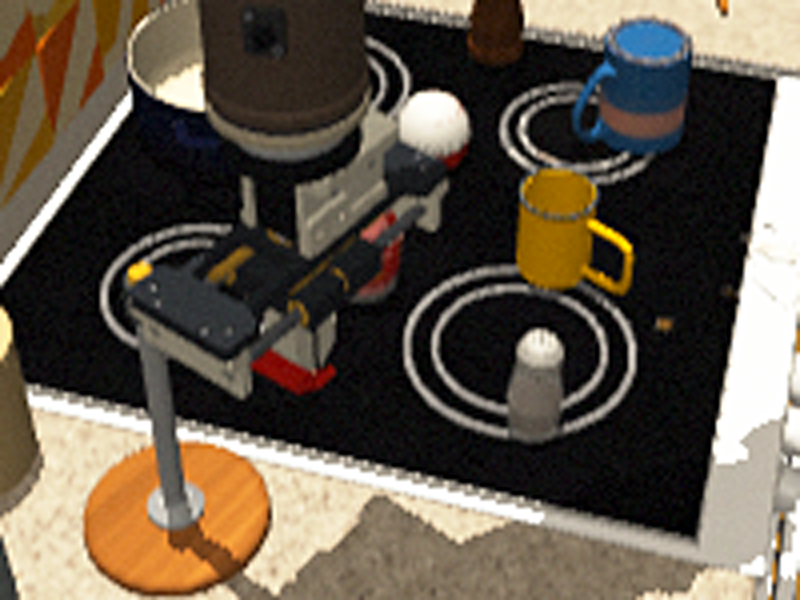

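>>> servo_tool([
  {"travel":[0.02,0.05,0],"delta_rot":[0,0,0],"claw":-1},
  {"travel":[0.02,0.05,0],"delta_rot":[0,0,0],"claw":-1},
])

```text
time: 8.57
position: [0.5662, 0.2203, 0.2193]
orientation: [-0.001, 0.183, 0.983, -0.003]
force: [-6.5, -11.0, 7.1]
width: 0.005
```

>>> servo_tool([
  {"travel":[0.02,0.05,0],"delta_rot":[0,0,0],"claw":-1},
  {"travel":[0.02,0.05,0],"delta_rot":[0,0,0],"claw":-1},
])

```text
time: 8.73
position: [0.5664, 0.2207, 0.2191]
orientation: [-0.002, 0.184, 0.983, -0.008]
force: [-17.4, -26.3, 18.9]
width: 0.006
```

>>> servo_tool([
  {"travel":[0.02,0.05,0],"delta_rot":[0,0,0],"claw":-1},
  {"travel":[0.02,0.05,0],"delta_rot":[0,0,0],"claw":-1},
])

```text
time: 8.9
position: [0.5666, 0.2211, 0.219]
orientation: [-0.004, 0.185, 0.983, -0.012]
force: [-30.4, -42.9, 32.5]
width: 0.003
```

>>> servo_tool([
  {"travel":[-0.1,-0.35,0],"delta_rot":[0,0,0],"claw":-1},
  {"travel":[-0.2,-0.7,0],"delta_rot":[0,0,0],"claw":-1},
  {"travel":[-0.3,-1,0.1],"delta_rot":[0,0,0],"claw":-1},
  {"travel":[-0.3,-1,0.1],"delta_rot":[0,0,0],"claw":1},
])

```text
time: 9.23
position: [0.5408, 0.1262, 0.2303]
orientation: [0.0, 0.186, 0.983, -0.002]
force: [0.3, 1.3, 1.0]
width: 0.042
```

>>> servo_tool([
  {"travel":[-0.3,-1,0],"delta_rot":[0,0,-0.15],"claw":1},
  {"travel":[-0.3,-1,0],"delta_rot":[0,0,-0.15],"claw":1},
  {"travel":[-0.3,-1,0],"delta_rot":[0,0,-0.15],"claw":1},
])

```text
time: 9.48
position: [0.5099, 0.0288, 0.2295]
orientation: [-0.0, 0.223, 0.975, -0.001]
force: [0.7, -0.7, -0.8]
width: 0.243
```

>>> servo_tool([
  {"travel":[-0.3,-1,0],"delta_rot":[0,0,0],"claw":1},
  {"travel":[-0.3,-1,0],"delta_rot":[0,0,0],"claw":1},
  {"travel":[-0.3,-1,0],"delta_rot":[0,0,0],"claw":1},
  {"travel":[-0.3,-1,0],"delta_rot":[0,0,0],"claw":1},
])

```text
time: 9.82
position: [0.4795, -0.0726, 0.2294]
orientation: [-0.0, 0.225, 0.974, -0.002]
force: [-0.4, 0.9, -0.6]
width: 0.535
```

```bash
python3 arm.py pics/m10.png; python3 - <<'E'
from h import *
f=grab('top');cv2.imwrite('pics/t10.png',cv2.resize(f['img'][110:260,100:300],(800,600),interpolation=cv2.INTER_CUBIC))
s=robot.get_state();print(s['orientation'],s['joint_positions'],s['width'])
E
```

```text
arm dir deg 160.32606485537175 187 233
by mid 160.9775898850325 0.053045282230364955
[ 0.48044747 -0.06958707  0.22976219] [0.69860795 0.54433657 0.40668879]
[2.49844246e-04 2.22136056e-01 9.75015645e-01 4.61316705e-05] [ 0.6444922   0.32077324 -0.76852167  1.87548322  0.25616205  1.04562966
  0.89443154] 0.62565178693956
```

View pics/m10.png

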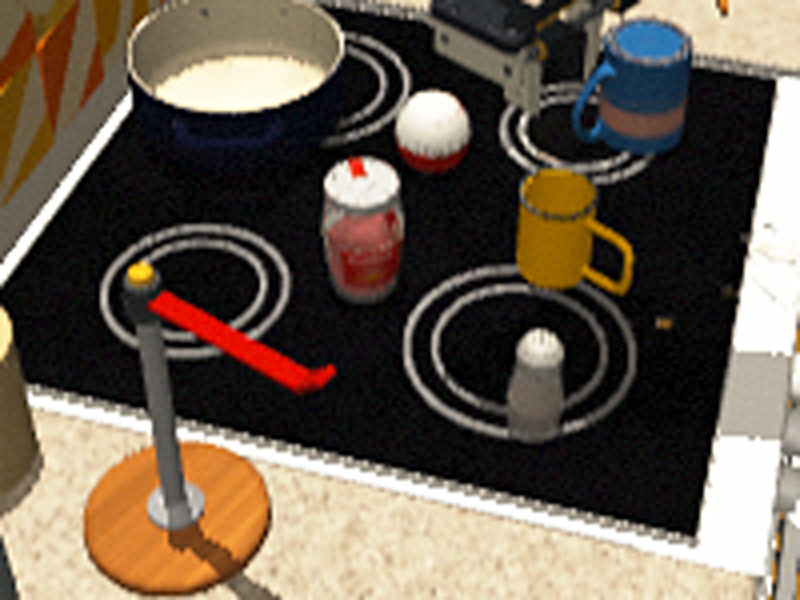

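View pics/t10.png

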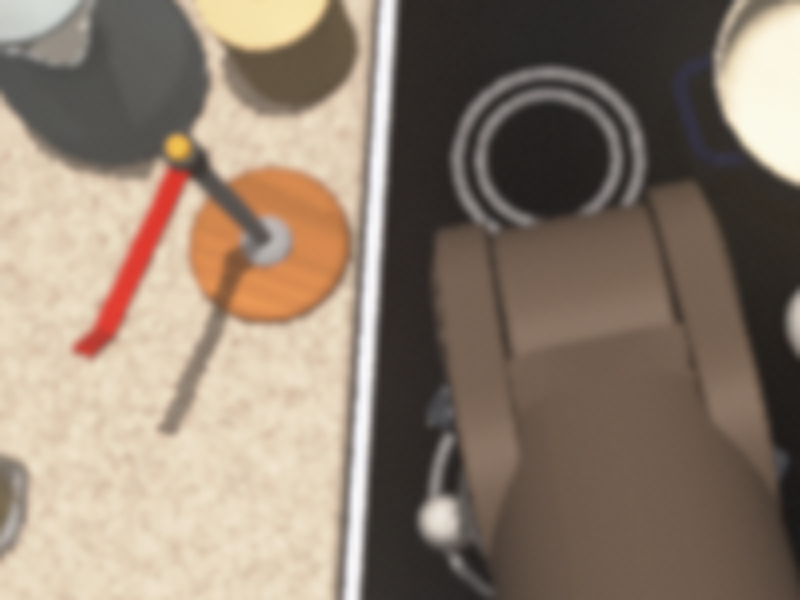

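```bash
python3 - <<'E'
from h import *
t=grab('top');s=grab('side')
hsv=cv2.cvtColor(t['img'],cv2.COLOR_BGR2HSV);k=cv2.inRange(hsv,(0,150,90),(5,255,255))|cv2.inRange(hsv,(174,150,90),(180,255,255));q=0*k;q[150:192,115:150]=k[150:192,115:150]
ys,xs=np.nonzero(q);l=cv2.fitLine(np.stack([xs,ys],1).astype(np.float32),2,0,.01,.01).ravel()
A,B=onz(t,*l[2:],.224),onz(t,*(l[2:]+10*l[:2]),.224);d=(B-A)[:2];print(A,np.degrees(np.arctan2(d[1],d[0])))
M=A[:2]-[.6707,.2105];print(np.degrees(np.arctan2(M[1],M[0])),np.linalg.norm(M))
tt=lambda x,y:(100+x/4-.375,110+y/4-.375); ss=lambda x,y:(150+x/4-.375,150+y/4-.375)
print('cap',tri(t,tt(179,147),s,ss(141,270)))
print('tip',tri(t,tt(85,345),s,ss(325,375)))
print('bend',tri(t,tt(108,330),s,ss(305,378)))
E
```

```text
[0.60773272 0.23303234 0.224     ] -19.681967269643337
160.3106571916639 0.06687738289032742
cap (array([0.67127862, 0.20970157, 0.24070488]), np.float64(0.0004512719104346764))
tip (array([0.54050565, 0.25676377, 0.23780853]), np.float64(0.0029280195956492196))
bend (array([0.55447171, 0.24946313, 0.22312811]), np.float64(0.0006674001587689983))
```

>>> servo_tool([
  {"travel":[-0.04,-0.5,0],"delta_rot":[0,0,0],"claw":1},
  {"travel":[-0.04,-0.5,-0.3],"delta_rot":[0,0,0],"claw":1},
  {"travel":[-0.04,-0.5,-0.6],"delta_rot":[0,0,0],"claw":1},
  {"travel":[-0.04,-0.5,-0.8],"delta_rot":[0,0,0],"claw":1},
  {"travel":[-0.04,-0.5,-0.8],"delta_rot":[0,0,0],"claw":1},
  {"travel":[-0.04,-0.5,-0.8],"delta_rot":[0,0,0],"claw":1},
])

```text
time: 10.52
position: [0.4771, -0.115, 0.1495]
orientation: [-0.001, 0.22, 0.976, 0.001]
force: [1.5, 0.7, 1.3]
width: 0.996
```

```bash
python3 - <<'E'
from h import *
f=grab('side');b=f['img'];s=robot.get_state();print(s['position'],s['width'])
print(proj(f,[[.476,-.12,.08],[.476,-.12,0],s['position']]))
cv2.imwrite('pics/m11.png',cv2.resize(b[100:250,220:420],(800,600),interpolation=cv2.INTER_CUBIC))
E
```

```text
[ 0.47789524 -0.11523091  0.15054774] 1.002686281534281
[[289.28844408 197.98069013]
 [287.82171879 216.23924506]
 [289.76688007 181.37491628]]
```

View pics/m11.png

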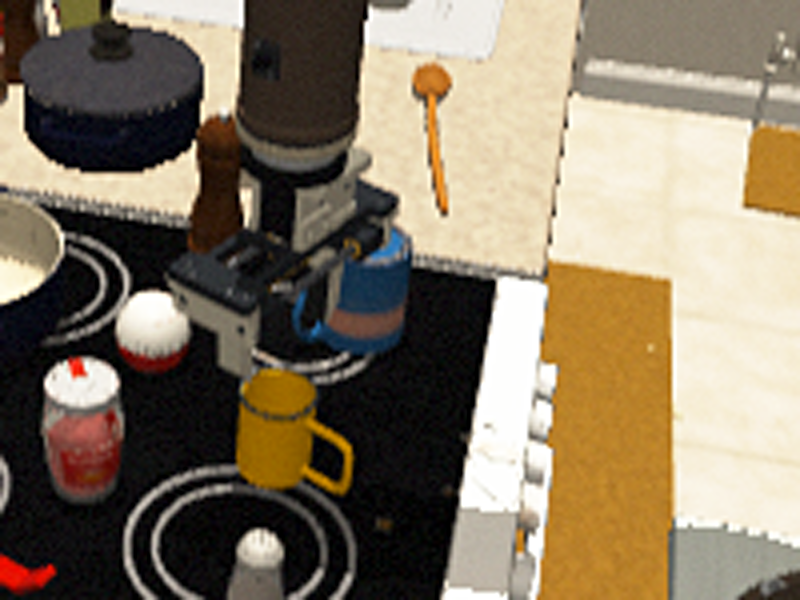

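>>> servo_tool([
  {"travel":[-0.02,-0.05,-0.3],"delta_rot":[0,0,0],"claw":1},
  {"travel":[-0.02,-0.05,-0.6],"delta_rot":[0,0,0],"claw":1},
  {"travel":[-0.02,-0.05,-0.9],"delta_rot":[0,0,0],"claw":1},
  {"travel":[-0.02,-0.05,-0.98],"delta_rot":[0,0,0],"claw":1},
  {"travel":[-0.02,-0.05,-0.98],"delta_rot":[0,0,0],"claw":1},
])

```text
time: 10.98
position: [0.4749, -0.1211, 0.0514]
orientation: [-0.001, 0.22, 0.975, 0.0]
force: [-0.1, 0.5, 0.6]
width: 0.997
```

>>> servo_tool([
  {"travel":[0,0,0],"delta_rot":[0,0,0],"claw":-1},
  {"travel":[0,0,0],"delta_rot":[0,0,0],"claw":-1},
  {"travel":[0,0,0],"delta_rot":[0,0,0],"claw":-1},
  {"travel":[0,0,0],"delta_rot":[0,0,0],"claw":-1},
  {"travel":[0,0,0],"delta_rot":[0,0,0],"claw":-1},
  {"travel":[0,0,0],"delta_rot":[0,0,0],"claw":-1},
  {"travel":[0,0,0],"delta_rot":[0,0,0],"claw":-1},
  {"travel":[0,0,0],"delta_rot":[0,0,0],"claw":-1},
], newtons=25)

```text
time: 11.65
position: [0.4755, -0.1219, 0.0525]
orientation: [0.001, 0.221, 0.975, -0.0]
force: [-1.4, 0.4, 8.1]
width: 0.656
```

>>> servo_tool([
  {"travel":[0,0,0.2],"delta_rot":[0,0,0],"claw":-1},
  {"travel":[0,0,0.4],"delta_rot":[0,0,0],"claw":-1},
  {"travel":[0,0,0.7],"delta_rot":[0,0,0],"claw":-1},
  {"travel":[0,0,1],"delta_rot":[0,0,0],"claw":-1},
  {"travel":[0,0,1],"delta_rot":[0,0,0],"claw":-1},
])

```text
time: 12.07
position: [0.4777, -0.1216, 0.1565]
orientation: [0.003, 0.221, 0.975, 0.0]
force: [1.4, -0.7, -2.1]
width: 0.659
```

```bash
python3 - <<'E'
from h import *
f=grab('side');b=f['img'];s=robot.get_state();print(s['position'],s['width'],s['force'])
cv2.imwrite('pics/m12.png',cv2.resize(b[100:250,220:420],(800,600),interpolation=cv2.INTER_CUBIC))
E
```

```text
[ 0.47672384 -0.12193672  0.15433987] 0.6545773301660004 [-0.02566018 -0.23568075 -2.09109758]
```

View pics/m12.png

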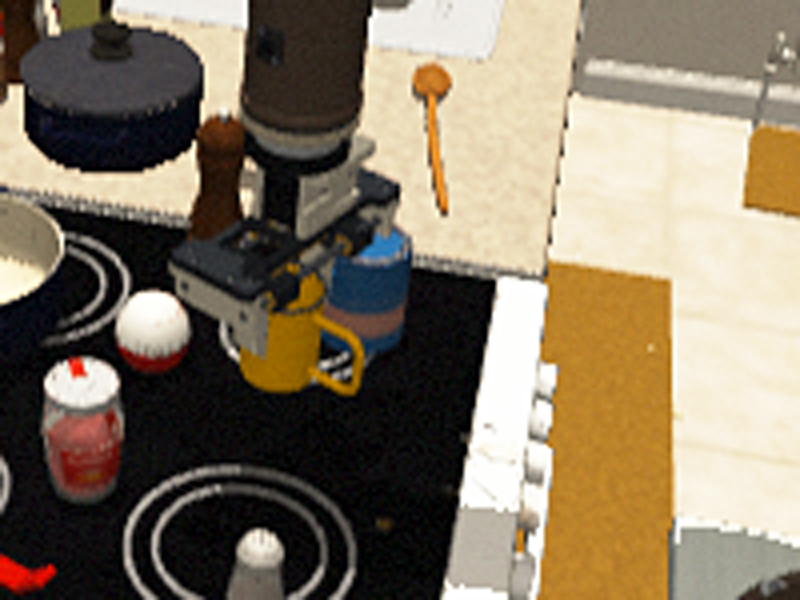

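>>> servo_tool([
  {"travel":[0,0,0.3],"delta_rot":[0,0,-0.2],"claw":-1},
  {"travel":[0,0,0.6],"delta_rot":[0,0,-0.4],"claw":-1},
  {"travel":[0,0.1,0.9],"delta_rot":[0,0,-0.6],"claw":-1},
  {"travel":[0,0.2,1],"delta_rot":[0,0,-0.8],"claw":-1},
  {"travel":[0,0.3,1],"delta_rot":[0,0,-0.94],"claw":-1},
  {"travel":[0,0.3,1],"delta_rot":[0,0,-0.94],"claw":-1},
])

```text
time: 12.62
position: [0.4749, -0.0898, 0.2518]
orientation: [0.0, 0.452, 0.892, 0.0]
force: [0.2, -0.0, -1.3]
width: 0.652
```

>>> servo_tool([
  {"travel":[0,0.2,0.2],"delta_rot":[0,0,-0.2],"claw":-1},
  {"travel":[0,0.4,0.4],"delta_rot":[0,0,-0.4],"claw":-1},
  {"travel":[0,0.6,0.46],"delta_rot":[0,0,-0.6],"claw":-1},
  {"travel":[0,0.8,0.46],"delta_rot":[0,0,-0.8],"claw":-1},
  {"travel":[0,1,0.46],"delta_rot":[0,0,-0.94],"claw":-1},
  {"travel":[0,1,0.46],"delta_rot":[0,0,-0.94],"claw":-1},
])

```text
time: 13.12
position: [0.4743, 0.0118, 0.2968]
orientation: [-0.001, 0.654, 0.756, 0.0]
force: [0.2, 0.9, -1.5]
width: 0.66
```

>>> servo_tool([
  {"travel":[0,0.2,0],"delta_rot":[0,0,-0.2],"claw":-1},
  {"travel":[0,0.4,0],"delta_rot":[0,0,-0.4],"claw":-1},
  {"travel":[0,0.6,0],"delta_rot":[0,0,-0.6],"claw":-1},
  {"travel":[0,0.8,0],"delta_rot":[0,0,-0.8],"claw":-1},
  {"travel":[0,1,0],"delta_rot":[0,0,-0.93],"claw":-1},
  {"travel":[0,1,0],"delta_rot":[0,0,-0.93],"claw":-1},
])

```text
time: 13.62
position: [0.4743, 0.1114, 0.2966]
orientation: [-0.001, 0.817, 0.576, -0.0]
force: [0.6, 0.4, -1.6]
width: 0.66
```

```bash
python3 - <<'E'
from h import *
f=grab('side');b=f['img'];s=robot.get_state();print(s['position'],s['width'],s['force'],s['orientation'],s['joint_positions'])
cv2.imwrite('pics/m13.png',cv2.resize(b[80:305,130:430],(800,600),interpolation=cv2.INTER_CUBIC))
E
```

```text
[0.47446689 0.10930133 0.29652138] 0.655810578153447 [ 1.0862809  -0.5753852  -1.60021291] [-5.53518734e-04  8.16540652e-01  5.77287064e-01 -8.37793587e-04] [ 0.18916942  0.23046834 -0.63064622  1.77777631  0.14523392  1.1821274
 -0.82438159]
```

View pics/m13.png

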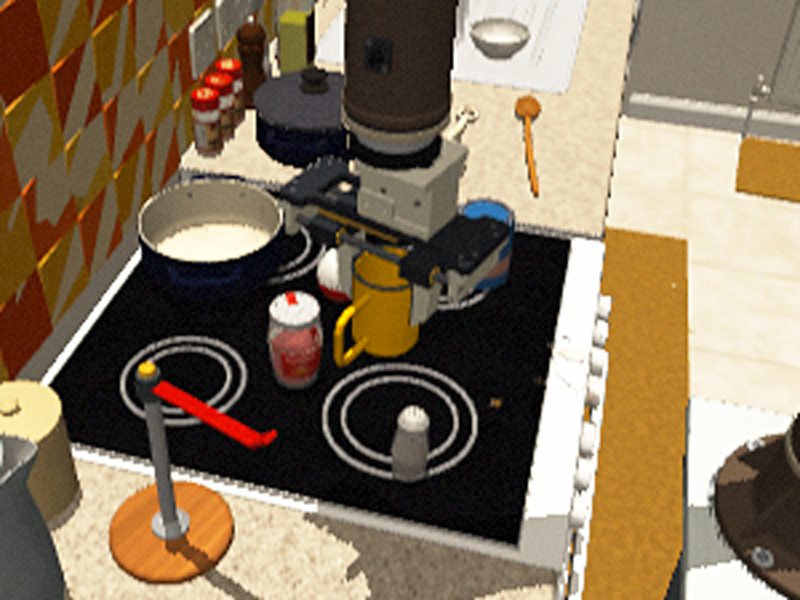

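>>> servo_tool([
  {"travel":[0.3,0.05,0],"delta_rot":[0.2,-0.07,0],"claw":-1},
  {"travel":[0.6,0.1,-0.1],"delta_rot":[0.4,-0.14,0],"claw":-1},
  {"travel":[0.85,0.2,-0.3],"delta_rot":[0.6,-0.21,0],"claw":-1},
  {"travel":[0.85,0.2,-0.5],"delta_rot":[0.8,-0.29,0],"claw":-1},
  {"travel":[0.85,0.2,-0.5],"delta_rot":[0.94,-0.34,0],"claw":-1},
  {"travel":[0.85,0.2,-0.5],"delta_rot":[0.94,-0.34,0],"claw":-1},
])

```text
time: 14.17
position: [0.5587, 0.1211, 0.2429]
orientation: [-0.15, 0.793, 0.552, 0.211]
force: [0.7, -0.8, -1.5]
width: 0.659
```

```bash
cat > st.py <<'E'
from h import *
from scipy.spatial.transform import Rotation as Ro
s=robot.get_state(); w,x,y,z=s['orientation']; R=Ro.from_quat([x,y,z,w]).as_matrix()
# mug axes from tool: mug z=-tool z; mug x along jaw
mz=-R[:,2]; my=R[:,0] if R[2,0]>=0 or True else 0
mx=R[:,1]*np.sign(R[:,1]@np.array([.9415,-.337,0])); my=np.cross(mz,mx)
C=np.array([.6707,.2105,0]);u=np.array([-.9415,.337,0]);n=np.array([.337,.9415,0])
h=s['position']+.05*my-.011*mz
def af(p): d=p-C; return np.round([d@u*1e3,d@n*1e3,p[2]*1e3],1)
print('t',round(s['time'],2),'tilt',round(np.degrees(np.arctan2(my[2],mz[2])),1),'x.u',np.round(np.degrees(np.arccos(abs(mx@u))),1),'hole r,n,z',af(h),'tcp',af(np.array(s['position'])),s['position'].round(4))
print('q',np.round(s['joint_positions'],2),'F',s['force'].round(1),'w',round(s['width'],3))
E
python3 st.py
```

```text
t 14.17 tilt 30.0 x.u 0.6 hole r,n,z [ 74.8 -73.1 258.4] tcp [  75.3 -121.9  242.9] [0.5587 0.1211 0.2429]
q [ 0.58  0.39 -0.77  1.89 -0.29  0.74 -0.28] F [ 0.7 -0.8 -1.5] w 0.659
```

>>> servo_tool([
  {"travel":[0,0,0],"delta_rot":[0.22,-0.08,0],"claw":-1},
  {"travel":[0,0,0],"delta_rot":[0.44,-0.16,0],"claw":-1},
  {"travel":[0,0,0],"delta_rot":[0.66,-0.24,0],"claw":-1},
  {"travel":[0,0,0],"delta_rot":[0.88,-0.32,0],"claw":-1},
  {"travel":[0,0,0],"delta_rot":[0.94,-0.34,0],"claw":-1},
  {"travel":[0,0,0],"delta_rot":[0.94,-0.34,0],"claw":-1},
])

```text
time: 14.67
position: [0.56, 0.1254, 0.2449]
orientation: [-0.289, 0.71, 0.496, 0.409]
force: [-0.8, -0.1, -0.7]
width: 0.66
```

```bash
python3 st.py
```

```text
t 14.67 tilt 60.1 x.u 0.4 hole r,n,z [ 75.2 -83.  282.8] tcp [  75.6 -117.4  244.9] [0.56   0.1254 0.2449]
q [ 1.03  0.76 -1.16  2.04 -0.67  0.53  0.32] F [-0.8 -0.1 -0.7] w 0.66
```

>>> servo_tool([
  {"travel":[-0.3,0.1,0.3],"delta_rot":[-0.22,0.08,0],"claw":-1},
  {"travel":[-0.6,0.2,0.3],"delta_rot":[-0.44,0.16,0],"claw":-1},
  {"travel":[-0.6,0.2,0.3],"delta_rot":[-0.66,0.24,0],"claw":-1},
  {"travel":[-0.6,0.2,0.3],"delta_rot":[-0.88,0.32,0],"claw":-1},
  {"travel":[-0.6,0.2,0.3],"delta_rot":[-0.94,0.34,0],"claw":-1},
  {"travel":[-0.6,0.2,0.3],"delta_rot":[-0.94,0.34,0],"claw":-1},
])

```text
time: 15.17
position: [0.5001, 0.1554, 0.2834]
orientation: [-0.143, 0.787, 0.562, 0.212]
force: [1.2, 2.1, -0.3]
width: 0.657
```

>>> servo_tool([
  {"travel":[-0.3,0.1,0.3],"delta_rot":[-0.22,0.08,0],"claw":-1},
  {"travel":[-0.6,0.2,0.3],"delta_rot":[-0.44,0.16,0],"claw":-1},
  {"travel":[-0.6,0.2,0.3],"delta_rot":[-0.66,0.24,0],"claw":-1},
  {"travel":[-0.6,0.2,0.3],"delta_rot":[-0.88,0.32,0],"claw":-1},
  {"travel":[-0.6,0.2,0.3],"delta_rot":[-0.94,0.34,0],"claw":-1},
  {"travel":[-0.6,0.2,0.3],"delta_rot":[-0.94,0.34,0],"claw":-1},
])

```text
time: 15.67
position: [0.4393, 0.1711, 0.3084]
orientation: [-0.0, 0.816, 0.578, 0.0]
force: [-0.4, 0.9, -1.9]
width: 0.655
```

```bash
python3 st.py
```

```text
t 15.67 tilt 0.0 x.u 0.4 hole r,n,z [204.8 -65.  297.4] tcp [ 204.6 -115.   308.4] [0.4393 0.1711 0.3084]
q [ 0.23  0.23 -0.84  1.78  0.18  1.21 -1.01] F [-0.4  0.9 -1.9] w 0.655
```

>>> servo_tool([
  {"travel":[0.2,0.3,-0.2],"delta_rot":[0,0,0],"claw":-1},
  {"travel":[0.35,0.55,-0.4],"delta_rot":[0,0,0],"claw":-1},
  {"travel":[0.41,0.55,-0.67],"delta_rot":[0,0,0],"claw":-1},
  {"travel":[0.41,0.55,-0.67],"delta_rot":[0,0,0],"claw":-1},
  {"travel":[0.41,0.55,-0.67],"delta_rot":[0,0,0],"claw":-1},
])

```text
time: 16.08
position: [0.4801, 0.2215, 0.2397]
orientation: [-0.001, 0.818, 0.575, -0.002]
force: [0.1, 0.3, -1.2]
width: 0.657
```

```bash
python3 st.py;  python3 - <<'E'
from h import *
f=grab('side');b=f['img']
cv2.imwrite('pics/m14.png',cv2.resize(b[150:300,160:360],(800,600),interpolation=cv2.INTER_CUBIC))
f=grab('top');b=f['img']
cv2.imwrite('pics/t14.png',cv2.resize(b[110:260,60:260],(800,600),interpolation=cv2.INTER_CUBIC))
E
```

```text
t 16.08 tilt -0.1 x.u 0.3 hole r,n,z [183.1  -3.9 228.7] tcp [183.2 -53.8 239.7] [0.4801 0.2215 0.2397]
q [ 0.07  0.4  -0.81  1.76  0.32  1.12 -1.18] F [ 0.1  0.3 -1.2] w 0.657
```

View pics/m14.png

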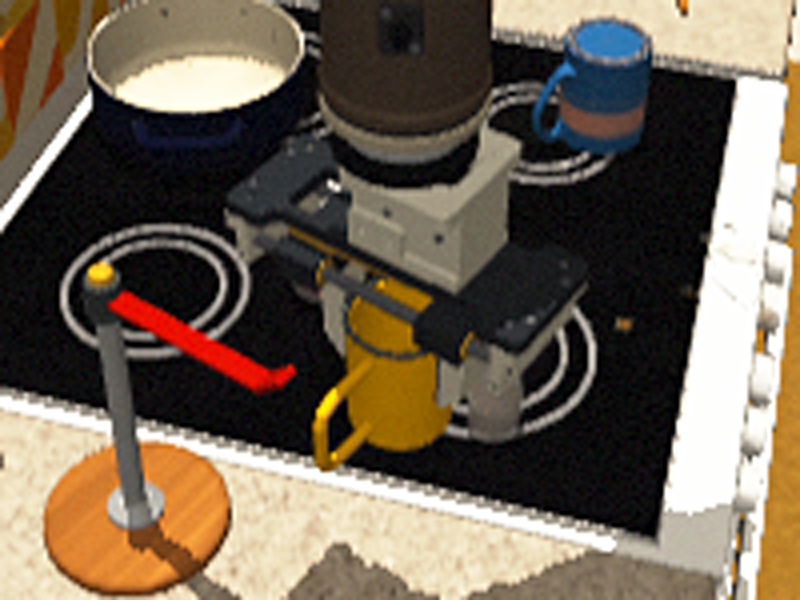

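View pics/t14.png

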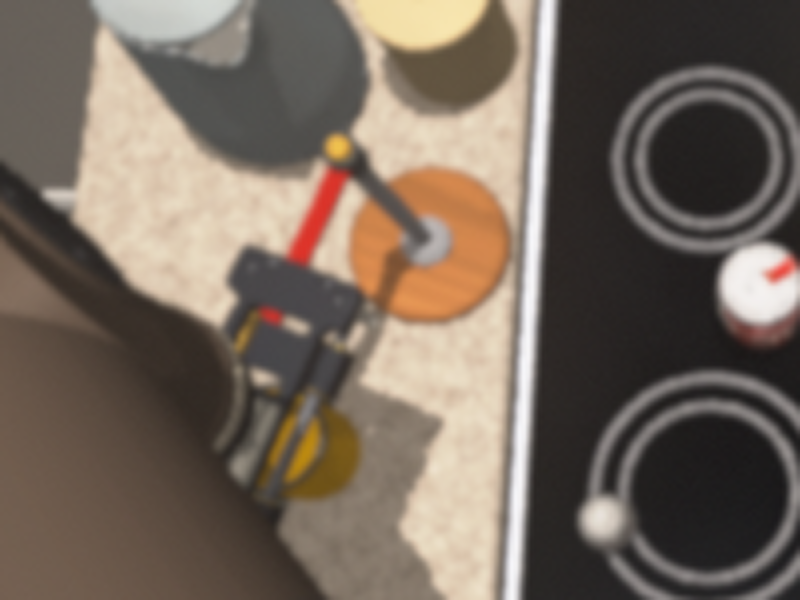

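```bash
cat > ov.py <<'E'
import sys
exec(open('st.py').read())
f=grab('side');im=cv2.resize(f['img'][150:300,160:360],(800,600),interpolation=cv2.INTER_CUBIC)
pos=s['position']
def mp(y,z,x=0): return pos+mx*x+my*y+mz*(z-.0515)
def dr(P_,c,cl=True):
    q=(proj(f,P_)-[160,150]+.375)*4; cv2.polylines(im,[q.round().astype(int).reshape(-1,1,2)],cl,c,1)
dr([mp(.031,.019),mp(.069,.019),mp(.069,.062),mp(.031,.062)],(255,0,255))
dr([mp(.077,.035),mp(.077,.045)],(255,255,0),False)
dr([mp(.031*np.sin(a),.08,.031*np.cos(a)) for a in np.linspace(0,6.28,40)],(0,255,0))
dr([mp(.031*np.sin(a),.0,.031*np.cos(a)) for a in np.linspace(0,6.28,40)],(0,255,0))
A=lambda r,n_,z:C+u*r+n*n_+np.array([0,0,z])
dr([A(.01,-.008,.224),A(.125,-.008,.224),A(.125,.008,.224),A(.01,.008,.224)],(255,255,255))
dr([A(.149,-.011,.243),A(.149,.011,.243)],(255,255,255),False)
cv2.imwrite(sys.argv[1],im)
E
python3 ov.py pics/o14.png
```

```text
t 16.18 tilt 0.1 x.u 0.2 hole r,n,z [182.4  -2.8 231. ] tcp [182.6 -52.8 241.9] [0.481  0.2223 0.2419]
q [ 0.07  0.4  -0.81  1.76  0.32  1.12 -1.19] F [-0.2 -0.1 -2.6] w 0.661
```

View pics/o14.png

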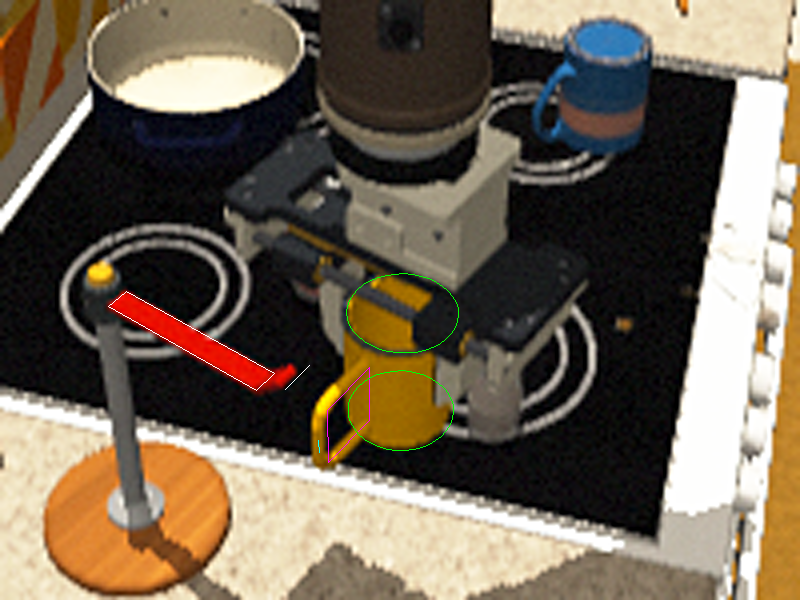

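>>> servo_tool([
  {"travel":[0.01,0.03,0],"delta_rot":[0,0,0],"claw":-1},
  {"travel":[0.1,-0.01,0],"delta_rot":[0,0,0],"claw":-1},
  {"travel":[0.2,-0.04,0],"delta_rot":[0,0,0],"claw":-1},
  {"travel":[0.3,-0.07,0],"delta_rot":[0,0,0],"claw":-1},
  {"travel":[0.4,-0.11,0],"delta_rot":[0,0,0],"claw":-1},
  {"travel":[0.5,-0.14,0],"delta_rot":[0,0,0],"claw":-1},
  {"travel":[0.5,-0.14,0],"delta_rot":[0,0,0],"claw":-1},
])

```text
time: 16.82
position: [0.5337, 0.2076, 0.2402]
orientation: [0.0, 0.819, 0.574, 0.0]
force: [0.6, 0.2, -1.8]
width: 0.66
```

```bash
python3 ov.py pics/o15.png
```

```text
t 16.82 tilt -0.0 x.u 0.4 hole r,n,z [127.8   1.1 229.2] tcp [128.1 -48.9 240.2] [0.5337 0.2076 0.2402]
q [ 0.08  0.47 -0.78  1.66  0.35  1.16 -1.14] F [ 0.6  0.2 -1.8] w 0.66
```

View pics/o15.png

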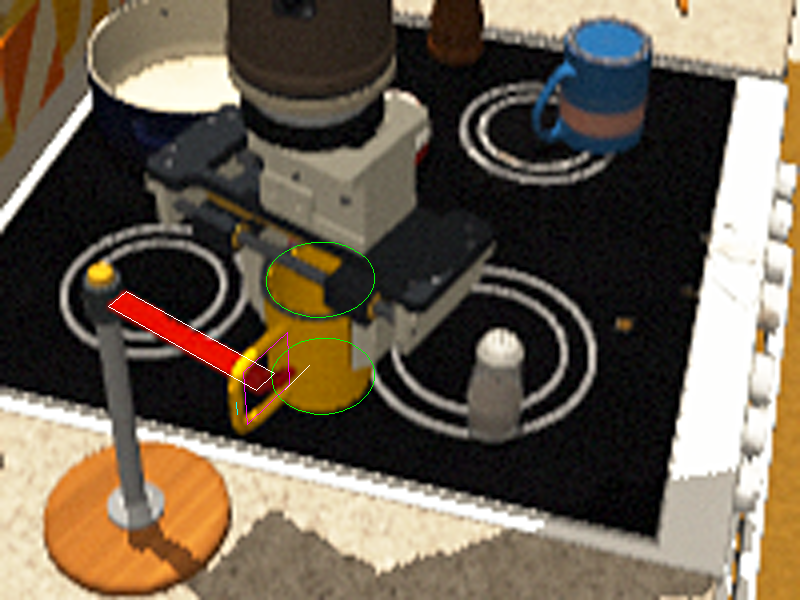

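>>> servo_tool([
  {"travel":[0.1,-0.04,0],"delta_rot":[0,0,0],"claw":-1},
  {"travel":[0.2,-0.08,0],"delta_rot":[0,0,0],"claw":-1},
  {"travel":[0.3,-0.11,0],"delta_rot":[0,0,0],"claw":-1},
  {"travel":[0.42,-0.15,0],"delta_rot":[0,0,0],"claw":-1},
  {"travel":[0.42,-0.15,-0.09],"delta_rot":[0,0,0],"claw":-1},
  {"travel":[0.42,-0.15,-0.09],"delta_rot":[0,0,0],"claw":-1},
])

```text
time: 17.37
position: [0.5731, 0.1933, 0.2297]
orientation: [-0.0, 0.819, 0.574, -0.001]
force: [-0.0, -1.3, -1.3]
width: 0.655
```

```bash
python3 st.py; python3 - <<'E'
import numpy as np
u=np.array([-.9415,.337]);n=np.array([.337,.9415])
def tc(p): p=np.radians(p); return np.array([-50*np.cos(p)-11*np.sin(p),-50*np.sin(p)+11*np.cos(p)])
b=tc(0)
for p in range(5,91,5):
    d=tc(p)-b; v=n*d[0]; print(p,(np.r_[v,d[1]]/100).round(3))
E
```

```text
t 17.37 tilt -0.1 x.u 0.3 hole r,n,z [ 85.9   0.9 218.6] tcp [ 86.1 -49.1 229.7] [0.5731 0.1933 0.2297]
q [ 0.09  0.53 -0.75  1.6   0.38  1.18 -1.09] F [-0.  -1.3 -1.3] w 0.655
5 [-0.003 -0.007 -0.044]
10 [-0.004 -0.011 -0.088]
15 [-0.004 -0.011 -0.133]
20 [-0.003 -0.007 -0.178]
25 [ 0.     0.    -0.222]
30 [ 0.004  0.011 -0.265]
35 [ 0.009  0.026 -0.307]
40 [ 0.016  0.044 -0.347]
45 [ 0.023  0.065 -0.386]
50 [ 0.032  0.089 -0.422]
55 [ 0.041  0.116 -0.456]
60 [ 0.052  0.146 -0.488]
65 [ 0.064  0.178 -0.517]
70 [ 0.076  0.212 -0.542]
75 [ 0.089  0.249 -0.564]
80 [ 0.103  0.287 -0.583]
85 [ 0.117  0.327 -0.599]
90 [ 0.131  0.367 -0.61 ]
```

>>> servo_tool([
  {"travel":[0,-0.01,-0.03],"delta_rot":[0.157,-0.056,0],"claw":-1},
  {"travel":[0,-0.01,-0.07],"delta_rot":[0.314,-0.112,0],"claw":-1},
  {"travel":[0,-0.01,-0.11],"delta_rot":[0.47,-0.168,0],"claw":-1},
  {"travel":[0,-0.01,-0.16],"delta_rot":[0.628,-0.225,0],"claw":-1},
  {"travel":[0,0,-0.2],"delta_rot":[0.785,-0.28,0],"claw":-1},
  {"travel":[0,0.01,-0.25],"delta_rot":[0.94,-0.337,0],"claw":-1},
  {"travel":[0,0.01,-0.25],"delta_rot":[0.94,-0.337,0],"claw":-1},
])

```text
time: 17.95
position: [0.5714, 0.1906, 0.2031]
orientation: [-0.15, 0.792, 0.553, 0.21]
force: [-0.2, -1.2, -2.8]
width: 0.663
```

```bash
python3 ov.py pics/o16.png
```

```text
t 17.95 tilt 29.9 x.u 0.6 hole r,n,z [ 86.3  -3.4 218.5] tcp [ 86.8 -52.2 203.1] [0.5714 0.1906 0.2031]
q [ 0.58  0.56 -1.03  1.89  0.11  0.6  -0.72] F [-0.2 -1.2 -2.8] w 0.663
```

View pics/o16.png

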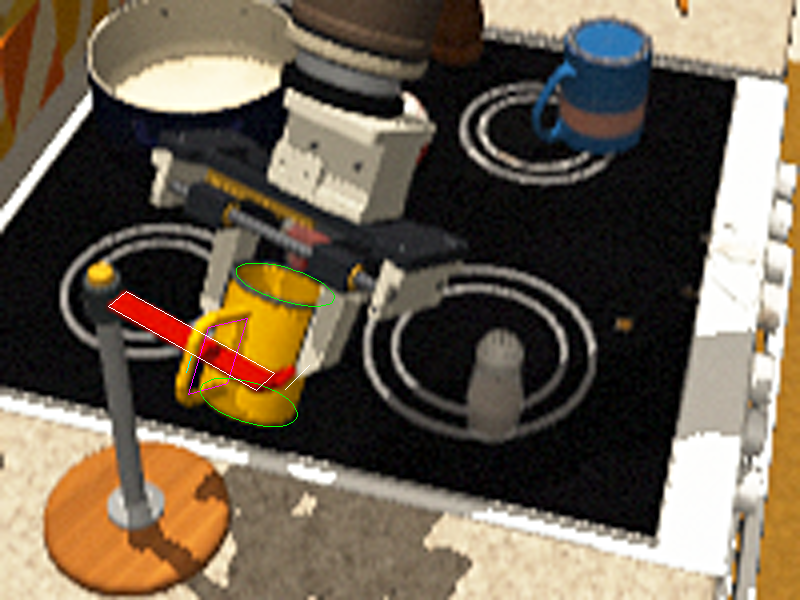

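>>> servo_tool([
  {"travel":[0.01,0.03,-0.04],"delta_rot":[0.157,-0.056,0],"claw":-1},
  {"travel":[0.02,0.06,-0.08],"delta_rot":[0.314,-0.112,0],"claw":-1},
  {"travel":[0.03,0.09,-0.12],"delta_rot":[0.47,-0.168,0],"claw":-1},
  {"travel":[0.04,0.11,-0.16],"delta_rot":[0.628,-0.225,0],"claw":-1},
  {"travel":[0.05,0.14,-0.19],"delta_rot":[0.785,-0.28,0],"claw":-1},
  {"travel":[0.06,0.17,-0.22],"delta_rot":[0.94,-0.337,0],"claw":-1},
  {"travel":[0.06,0.17,-0.22],"delta_rot":[0.94,-0.337,0],"claw":-1},
])

```text
time: 18.58
position: [0.5788, 0.2134, 0.1835]
orientation: [-0.29, 0.709, 0.498, 0.408]
force: [-0.4, -0.8, -1.2]
width: 0.657
```

```bash
python3 ov.py pics/o17.png
```

```text
t 18.58 tilt 60.0 x.u 0.3 hole r,n,z [ 87.3   6.2 221.3] tcp [ 87.5 -28.3 183.5] [0.5788 0.2134 0.1835]
q [ 0.87  0.98 -1.26  2.07 -0.31  0.21 -0.01] F [-0.4 -0.8 -1.2] w 0.657
```

View pics/o17.png

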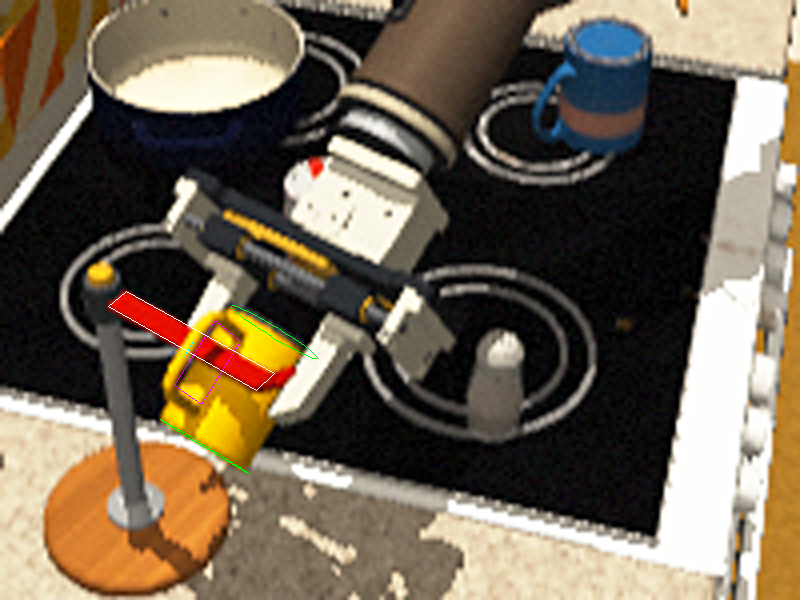

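>>> servo_tool([
  {"travel":[0,0,-0.05],"delta_rot":[0,0,0],"claw":-1},
  {"travel":[0,0,-0.1],"delta_rot":[0,0,0],"claw":-1},
  {"travel":[0,0,-0.1],"delta_rot":[0,0,0],"claw":-1},
])

```text
time: 18.88
position: [0.5789, 0.2134, 0.1744]
orientation: [-0.288, 0.709, 0.499, 0.407]
force: [0.7, -0.4, -0.8]
width: 0.659
```

>>> servo_tool([
  {"travel":[0,0,-0.03],"delta_rot":[0,0,0],"claw":-1},
  {"travel":[0,0,-0.03],"delta_rot":[0,0,0],"claw":-1},
])

```text
time: 19.05
position: [0.579, 0.2128, 0.1718]
orientation: [-0.287, 0.709, 0.499, 0.408]
force: [-0.4, -0.3, -1.7]
width: 0.657
```

```bash
python3 ov.py pics/o18.png
```

```text
t 19.05 tilt 59.9 x.u 0.2 hole r,n,z [ 87.1   5.8 209.5] tcp [ 87.1 -28.8 171.8] [0.579  0.2128 0.1718]
q [ 0.86  1.   -1.25  2.08 -0.3   0.19 -0.  ] F [-0.4 -0.3 -1.7] w 0.657
```

View pics/o18.png

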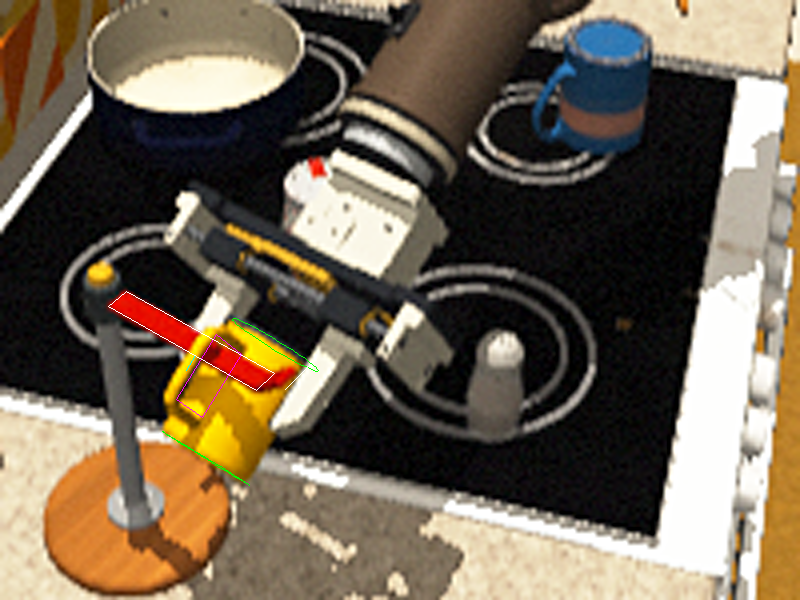

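>>> servo_tool([
  {"travel":[0,0,-0.02],"delta_rot":[0,0,0],"claw":-1},
  {"travel":[0,0,-0.02],"delta_rot":[0,0,0],"claw":-1},
])

```text
time: 19.27
position: [0.579, 0.2122, 0.1696]
orientation: [-0.288, 0.709, 0.498, 0.408]
force: [0.1, -0.7, -1.9]
width: 0.659
```

>>> servo_tool([
  {"travel":[0,0,-0.02],"delta_rot":[0,0,0],"claw":-1},
  {"travel":[0,0,-0.02],"delta_rot":[0,0,0],"claw":-1},
])

```text
time: 19.43
position: [0.5791, 0.2121, 0.1676]
orientation: [-0.288, 0.709, 0.498, 0.408]
force: [-0.8, -2.4, -0.3]
width: 0.66
```

>>> servo_tool([
  {"travel":[0,0,-0.01],"delta_rot":[0,0,0],"claw":-1},
  {"travel":[0,0,-0.01],"delta_rot":[0,0,0],"claw":0.4},
  {"travel":[0,0,-0.01],"delta_rot":[0,0,0],"claw":0.6},
  {"travel":[0,0,-0.01],"delta_rot":[0,0,0],"claw":1},
  {"travel":[0,0,-0.01],"delta_rot":[0,0,0],"claw":1},
  {"travel":[0,0,-0.01],"delta_rot":[0,0,0],"claw":1},
  {"travel":[0,0,-0.01],"delta_rot":[0,0,0],"claw":1},
  {"travel":[0,0,-0.01],"delta_rot":[0,0,0],"claw":1},
  {"travel":[0,0,-0.01],"delta_rot":[0,0,0],"claw":1},
  {"travel":[0,0,-0.01],"delta_rot":[0,0,0],"claw":1},
])

```text
time: 20.27
position: [0.579, 0.2123, 0.1667]
orientation: [-0.288, 0.709, 0.498, 0.408]
force: [0.6, -0.1, -0.9]
width: 1.001
```

```bash
python3 ov.py pics/o19.png
```

```text
t 20.27 tilt 59.9 x.u 0.2 hole r,n,z [ 86.8   5.3 204.5] tcp [ 86.9 -29.2 166.7] [0.579  0.2123 0.1667]
q [ 0.86  1.01 -1.25  2.08 -0.3   0.18  0.  ] F [ 0.6 -0.1 -0.9] w 1.001
```

View pics/o19.png

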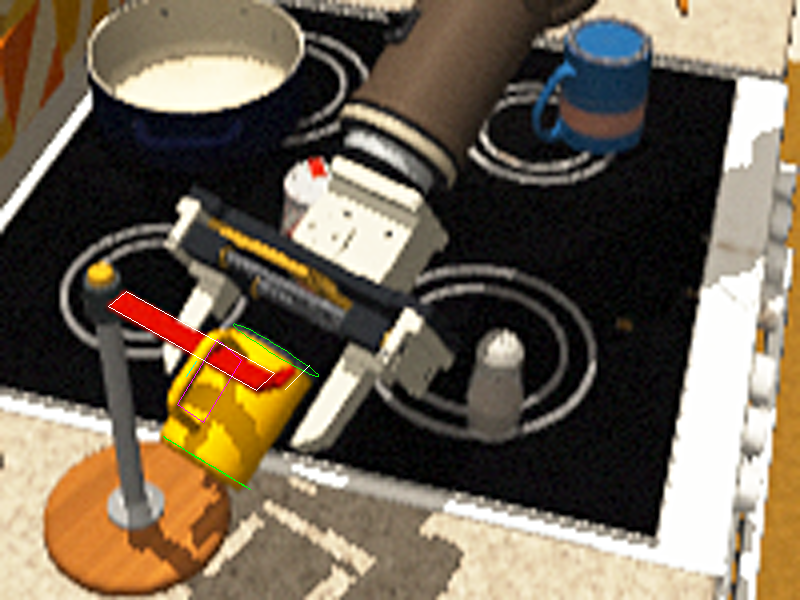

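>>> servo_tool([
  {"travel":[0,0,0],"delta_rot":[0,0,0],"claw":1},
  {"travel":[0,0,0],"delta_rot":[0,0,0],"claw":1},
  {"travel":[0,0,0],"delta_rot":[0,0,0],"claw":1},
  {"travel":[0,0,0],"delta_rot":[0,0,0],"claw":1},
  {"travel":[-0.03,-0.08,0.05],"delta_rot":[0,0,0],"claw":1},
  {"travel":[-0.06,-0.16,0.1],"delta_rot":[0,0,0],"claw":1},
  {"travel":[-0.09,-0.24,0.15],"delta_rot":[0,0,0],"claw":1},
  {"travel":[-0.12,-0.33,0.2],"delta_rot":[0,0,0],"claw":1},
  {"travel":[-0.15,-0.41,0.25],"delta_rot":[0,0,0],"claw":1},
  {"travel":[-0.2,-0.57,0.35],"delta_rot":[0,0,0],"claw":1},
  {"travel":[-0.29,-0.82,0.5],"delta_rot":[0,0,0],"claw":1},
  {"travel":[-0.29,-0.82,0.5],"delta_rot":[0,0,0],"claw":1},
  {"travel":[-0.29,-0.82,0.5],"delta_rot":[0,0,0],"claw":1},
])

```text
time: 21.4
position: [0.5507, 0.1279, 0.2173]
orientation: [-0.286, 0.71, 0.497, 0.409]
force: [-0.2, -0.4, -0.5]
width: 1.001
```

```bash
python3 ov.py pics/o20.png
```

```text
t 21.4 tilt 59.8 x.u 0.3 hole r,n,z [ 85.  -83.6 255. ] tcp [  85.2 -118.2  217.3] [0.5507 0.1279 0.2173]
q [ 1.07  0.88 -1.26  2.07 -0.46  0.42  0.17] F [-0.2 -0.4 -0.5] w 1.001
```

View pics/o20.png

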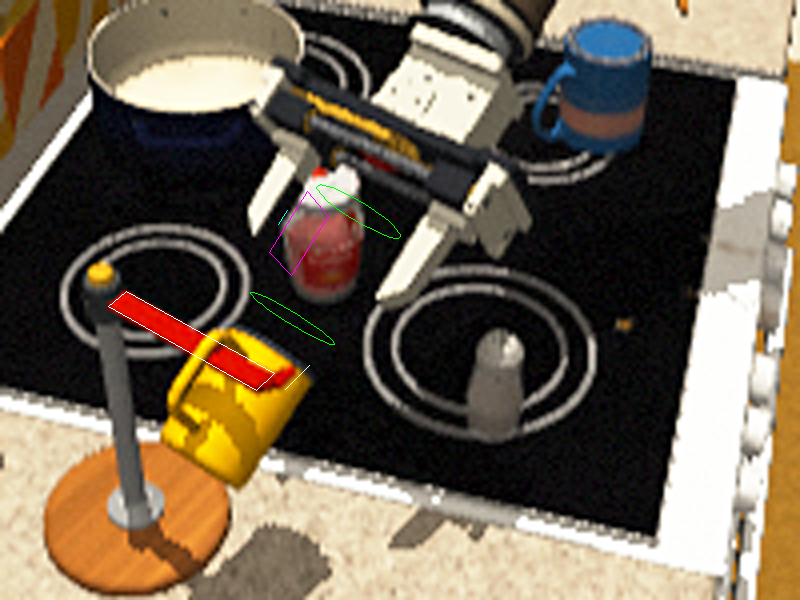

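>>> servo_tool([
  {"travel":[-0.3,-0.5,0.5],"delta_rot":[0,0,0],"claw":1},
  {"travel":[-0.5,-0.8,1],"delta_rot":[0,0,0],"claw":1},
  {"travel":[-0.5,-0.8,1],"delta_rot":[0,0,0],"claw":1},
  {"travel":[-0.5,-0.8,1],"delta_rot":[0,0,0],"claw":1},
  {"travel":[-0.5,-0.8,1],"delta_rot":[0,0,0],"claw":1},
  {"travel":[-0.5,-0.8,1],"delta_rot":[0,0,0],"claw":1},
  {"travel":[-0.5,-0.8,1],"delta_rot":[0,0,0],"claw":1},
  {"travel":[-0.5,-0.8,1],"delta_rot":[0,0,0],"claw":1},
  {"travel":[-0.5,-0.8,1],"delta_rot":[0,0,0],"claw":1},
  {"travel":[-0.5,-0.8,1],"delta_rot":[0,0,0],"claw":1},
  {"travel":[-0.5,-0.8,1],"delta_rot":[0,0,0],"claw":1},
  {"travel":[-0.5,-0.8,1],"delta_rot":[0,0,0],"claw":1},
  {"travel":[-0.5,-0.8,1],"delta_rot":[0,0,0],"claw":1},
  {"travel":[-0.5,-0.8,1],"delta_rot":[0,0,0],"claw":1},
  {"travel":[-0.5,-0.8,1],"delta_rot":[0,0,0],"claw":1},
  {"travel":[-0.5,-0.8,1],"delta_rot":[0,0,0],"claw":1},
  {"travel":[-0.5,-0.8,1],"delta_rot":[0,0,0],"claw":1},
  {"travel":[-0.5,-0.8,1],"delta_rot":[0,0,0],"claw":1},
  {"travel":[-0.5,-0.8,1],"delta_rot":[0,0,0],"claw":1},
  {"travel":[-0.5,-0.8,1],"delta_rot":[0,0,0],"claw":1},
])

```text
time: 23.12
position: [0.5, 0.0502, 0.3167]
orientation: [-0.288, 0.709, 0.498, 0.408]
force: [-0.1, 0.0, -0.8]
width: 0.998
```

```bash
python3 - <<'E'
from h import *
import pickle
f=grab('side');pickle.dump(f,open('sA.pkl','wb'))
E
```

>>> servo_tool([
  {"travel":[0,0,0],"delta_rot":[0,0,0],"claw":1},
  {"travel":[0,0,0],"delta_rot":[0,0,0],"claw":1},
  {"travel":[0,0,0],"delta_rot":[0,0,0],"claw":1},
  {"travel":[0,0,0],"delta_rot":[0,0,0],"claw":1},
  {"travel":[0,0,0],"delta_rot":[0,0,0],"claw":1},
  {"travel":[0,0,0],"delta_rot":[0,0,0],"claw":1},
  {"travel":[0,0,0],"delta_rot":[0,0,0],"claw":1},
  {"travel":[0,0,0],"delta_rot":[0,0,0],"claw":1},
  {"travel":[0,0,0],"delta_rot":[0,0,0],"claw":1},
  {"travel":[0,0,0],"delta_rot":[0,0,0],"claw":1},
  {"travel":[0,0,0],"delta_rot":[0,0,0],"claw":1},
  {"travel":[0,0,0],"delta_rot":[0,0,0],"claw":1},
  {"travel":[0,0,0],"delta_rot":[0,0,0],"claw":1},
  {"travel":[0,0,0],"delta_rot":[0,0,0],"claw":1},
  {"travel":[0,0,0],"delta_rot":[0,0,0],"claw":1},
  {"travel":[0,0,0],"delta_rot":[0,0,0],"claw":1},
  {"travel":[0,0,0],"delta_rot":[0,0,0],"claw":1},
  {"travel":[0,0,0],"delta_rot":[0,0,0],"claw":1},
  {"travel":[0,0,0],"delta_rot":[0,0,0],"claw":1},
  {"travel":[0,0,0],"delta_rot":[0,0,0],"claw":1},
])

```text
time: 24.83
position: [0.5, 0.0502, 0.3167]
orientation: [-0.288, 0.709, 0.498, 0.408]
force: [-1.2, 0.2, -0.6]
width: 1.001
```

```bash
python3 - <<'E'
from h import *
import pickle
a=pickle.load(open('sA.pkl','rb'))['img'];f=grab('side');b=f['img']
d=cv2.absdiff(a,b)[220:290,150:250];print('diff',d.mean(),d.max())
t=grab('top');m=t['img']
o=pickle.load(open('top0.pkl','rb'))
cv2.imwrite('pics/fin.png',np.hstack([cv2.resize(m[80:300,80:400],(400,275)),cv2.resize(b[130:300,150:400],(400,275))]))
def arm(f,box):
    hsv=cv2.cvtColor(f['img'],cv2.COLOR_BGR2HSV);k=cv2.inRange(hsv,(0,150,90),(5,255,255))|cv2.inRange(hsv,(174,150,90),(180,255,255));x0,y0,x1,y1=box;q=0*k;q[y0:y1,x0:x1]=k[y0:y1,x0:x1]
    ys,xs=np.nonzero(q);A=onz(f,xs.mean(),ys.mean(),.224)[:2]-[.6707,.2105];print(len(xs),np.degrees(np.arctan2(A[1],A[0])),np.linalg.norm(A))
arm(t,(115,150,150,192)); arm(f,(180,215,225,250))
hs=cv2.absdiff(m,o['img'])[100:270,215:385]; print('bystander diff',hs.mean())
E
```

```text
diff 2.996142857142857 22
175 160.10656919387435 0.06378072932007244
226 159.47535243136224 0.06311093931915018
bystander diff 24.024267589388696
```

View pics/fin.png

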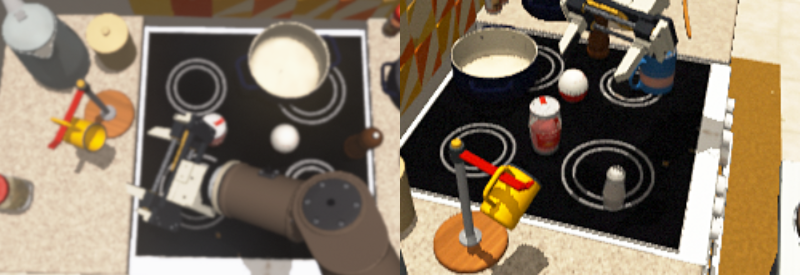

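```bash
python3 - <<'E'
from h import *
b=grab('side')['img']
n=cv2.resize(b[150:300,150:350],(800,600),interpolation=cv2.INTER_CUBIC);o=cv2.imread('pics/m10.png')
cv2.imwrite('pics/cmp.png',np.hstack([o[220:500,80:480],n[220:500,80:480]]))
def red(i):
    h=cv2.cvtColor(i,cv2.COLOR_BGR2HSV);k=cv2.inRange(h,(0,190,100),(5,255,255))|cv2.inRange(h,(174,190,100),(180,255,255));q=0*k;q[270:400,140:350]=k[270:400,140:350];return q
for i in(o,n):
    q=red(i);print([ (int(np.nonzero(q[:,x])[0].min()),int(np.nonzero(q[:,x])[0].max())) for x in(170,190,205,220)], np.nonzero(q.any(0))[0].max())
E
```

```text
[(292, 320), (304, 330), (312, 340), (321, 347)] 349
[(292, 321), (304, 331), (312, 340), (321, 348)] 349
```

View pics/cmp.png

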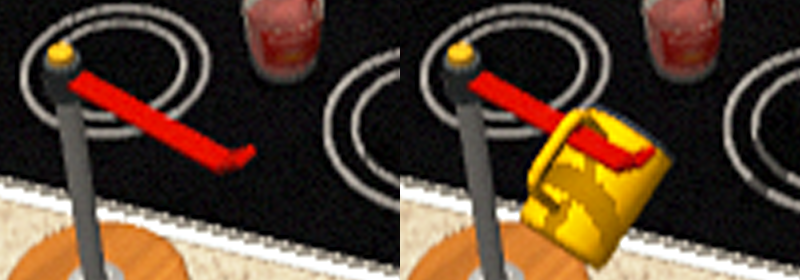

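The before and after views show the arm has not moved from its stop. The mug hangs on the bar by its handle, inside the lip, and it is still. I'm handing in.

```bash
python3 -c "
from rig import robot
print(robot.job_done())"
```

```text
the job is handed in; nothing more can be done
None
```

The red arm is out against its stop, and the yellow mug hangs on it by its handle at rest; I handed the job in at about 25 s.

- **Arm:** I pushed it round with the closed fingers until it met firm resistance. I backed off and pushed again with the gripper turned, and it stopped at the same place. Before handing in, the side view matched the picture from just after the push to within a pixel or so.
- **Mug:** I threaded the handle over the lip with almost no force, tilted it about 60° and let it settle on the bar about 87 mm from the post. Two pictures 1.7 s apart differed only by noise.
- **Other things on the hob:** they look unmoved in the side view. My picture comparison from the top camera was no use, because the robot arm was in that view.

Two readings to note:
- **Push force:** it rose well above what was needed, with the last wrist reading about 62 N, under the 120 N limit. I judged the contact to be the fingers on the bar. On the first push the end of the gripper's body was over the post top, so I can't rule out that it touched there; that reading was about 50 N.
- **Arm angle:** the arm's measured turn from folded was about 110°, not the nominal 115°. It may not have started folded right back.

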